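# Tap the stuck insert loose and take it out of the casting mould

## Robot

A 6-joint arm with a two-finger parallel gripper is mounted at the origin on the work surface. World frame = base frame: x ahead of the robot, y to its left, z up, the work surface at z = 0. Lengths are in m, angles in degrees, forces in N, time in s.
With the tool pointing down it reaches from about 0.225 to 0.875 m from the base axis. Payload 3.4 kg.
Tool frame: the origin (TCP) lies at the centre of the arm's flange, where the gripper is bolted on; the fingertips stand 173 mm ahead of it and the grasp point (between the pads) lies 155 mm ahead of it (robot.grip_depth is the distance from the TCP to the grasp point, in m); z points along the fingers, y is the direction in which the jaws open and shut (so a half turn about z gives the same grasp; the last joint's range is limited). The gripper opens to 85 mm and grips with 20 to 120 N. Pads are 22 mm wide; open, the fingers measure 114 mm over their backs; the gripper's body (76 mm by 85 mm) begins 54 mm behind the grasp point. The pads swing forward as they close: fully open they stand 13 mm farther back than shut.
Start: joints at [57.582, 15.808, 86.224, -0, 77.962, -6.933], TCP at [0.247, 0.519, 0.405] pointing down, gripper open.
Joint ranges: [-165.64, 165.64], [-43.16, 119.46], [12.63, 154.43], [-67.54, 247.53], [6.08, 155.33], [-154.97, 154.97]. Speed limits (degrees/s): [147.25, 147.25, 180, 180, 180, 180].

## Interface

Orientations are given as a 3x3 rotation matrix whose columns are the frame's x, y, z axes.
In Python, from cell import robot gives the robot as it stands.
- The arm moves only by the tool step_arm, never from a script. Its argument "motion" is one flat list of numbers, 7 for each row, row after row: the shift along the tool's x, y, z in cm, then the turn, a rotation vector about the tool's x, y, z in rad, then the opening, from -1 (shut) to 1 (fully open), so that 0 is half open. A call has exactly 10 rows; each row shifts and turns the pose as measured when the row begins, along the tool's axes as they then stand; what a row does not reach is not made up. A row lasts 1/10 s, in which the tool goes at most 50 mm and 8.59 degrees, less where a joint would pass 70% of its speed; a pose out of reach is approached as far as the arm can. A call is refused whole if a number of a shift passes 5 or a number of a turn 0.15, either way. A call with a gripper value outside its range is refused whole. The fingers move at their own pace and stop on an object; "force" is the grip in N (left out, the last holds). Time passes only in rows, so rows that do not move let the fingers close, or fill a call up. It gives the time, the measured TCP pose, the force and the opening at its end, in the units of the state.
- robot.state(): the state, without advancing time (a new reading comes with each control period).
- robot.capture(name): name is "scene" or "top" or "wrist"; returns a dict with "pixels" (400x640x3 uint8, blue, green, red), "fx", "fy", "cx", "cy" (pixels), "R" (3x3) and "t" (3): a world point X has camera coordinates R X + t. Camera axes: x right, y down, z forward; pixel columns grow to the right and rows downward; lengths in m; the calibration is good to about 2 mm. A picture is of the moment at which its call begins. There is no depth.
- robot.hand_in(): hands the job in, once; it reports no verdict.
The state is a dict: "time": time; "joint_positions": joint angles; "dq": joint speeds; "joint_torque": joint torques, N m; "tool_pos": TCP position; "ee_rot": TCP orientation; "ft_force": force on the tool from outside, world axes, zero at the start; "moment": the same for the moment, N m; "opening": opening from 0.0 (shut) to 1.0 (fully open).
Only numpy, scipy, OpenCV 4.12 (cv2) and the standard library are available. Lean on these libraries where they do the work, as an engineer would, in place of code of your own. Each camera call takes 0.05 s, during which the arm holds its last target.

## Task

The orange insert is stuck in the casting mould: with the mallet, lightly tap only its wooden block, from the left and the right in turn, so that it drives the two blue cheeks outward a few millimetres at a time, neither cheek ever more than 4 mm ahead of the other, until both are out at their stops; keep the gripper off the insert and the cheeks until then, and never hit or force anything hard. Lay the mallet back flat in the middle of the green mat. Then lift the freed insert straight out by its block, without tipping it, and set it gently upright in the middle of the dark wooden board, leaving everything else on the table where it is.

Things in the scene. Friction and masses are not known exactly. Their poses are not given: they have to be found in the camera images.
- mould: Aluminium casting mould fixed to the table, 96 (x) by 150 (y) mm, frame 22 mm high, inner floor 8 mm above the table. Origin: centre of its underside. Its y axis is the line along which the cheeks slide and the block is tapped; yaw within 0.3 rad. The insert lies on the inner floor between two frame walls (1.5 mm play along x) and the two cheeks (along y).
- cheek_left (a joint): Blue sliding cheek at the insert's +y side, 70 x 12 mm, 24 mm high. Value: outward travel along the mould's y in m, from 0 (start 0 to 0.0015) to 0.010 at a hard stop; out from 0.008. Inner face at mould y = +(35.5 mm + travel). Stuck: it takes a steady 7 to 9 N to slide, and stays where left. The insert drives it when pushed against it; keep it within 4 mm of the other cheek's travel.
- cheek_right (a joint): The like cheek at the insert's -y side: inner face at mould y = -(35.5 mm + travel); value: outward travel (to the mould's -y) in m, 0 to 0.010; start, friction and rules as for the left one.
- lip_left (a point): Middle between the two lips of the left cheek. At both ends of each cheek (more than 21 mm from the middle along x) a lip, top 29 mm above the table, reaches 5 mm inward over the insert's flange, 2 mm above it: the insert cannot rise while it is under a lip.
- lip_right (a point): The same point of the right cheek. When both cheeks are out, the insert is clear of all lips only midway between the cheeks; closing the gripper on the block at the mould's middle, fingers along the mould's y, slides it there.
- insert_block (a point): Centre of the insert's wooden block, 40 (x) x 30 (y) x 38 (z) mm, on the middle of its orange 70 x 70 x 16 mm flange (underside 35 mm, flange top 19 mm below this point). Axes as the mould's at the start; 43 mm above the table in the mould. About 0.4 kg, loose: slides under 1 to 4 N when not against a cheek. Breaks over 24 N from the mallet or against a cheek, or if dropped on the board (200 N).
- mallet_grip (a point): Where the mallet's wooden handle is gripped: 20 mm wide (y), 18 mm thick (z), 55 mm each way along x; x points to the head. 22 mm above the mallet's underside. About 0.22 kg. At the far end from the head is a knob 28 mm wide, 44 mm high. At the start it lies flat on the mat, on head and knob, the head pointing away from the robot.
- mallet_head (a point): Centre of the mallet's head, 75 mm from mallet_grip along its x: 36 (x) x 64 (y) x 44 (z) mm; its rubber striking faces are 32 mm either side along y.
- mat: Green craft mat fixed to the table, 240 (x) x 150 (y) mm, 4 mm thick, on which the mallet lies. Origin: centre of its underside.
- board: Dark wooden board fixed to the table, 160 x 160 mm, 12 mm thick. Origin: centre of its underside.
- jar_green: Paint jar with green label, 44 mm across, 60 mm high, origin centre of underside; leave it alone.
- jar_yellow: Paint jar with yellow label, 44 mm across, 60 mm high, origin centre of underside; leave it alone.
- tile: Finished painted plaster tile, 55 x 85 x 18 mm, origin centre of underside; leave it alone.
- palette: White paint palette box, 75 x 150 x 28 mm, origin centre of underside; leave it alone.
- palette_lid: Black palette lid, 75 x 150 x 10 mm, origin centre of underside; leave it alone.
- brush_cup: White cup, 70 mm across, 90 mm high, origin centre of underside; leave it alone.
- spatula: Small spatula, 160 mm long, lying flat; leave it alone.
There are look-alikes about, which are no part of the job. There is more than one size of the part that bears insert_block; the job needs the larger.

How it is judged:
By the outcome, as a careful person would: the job done as asked, in the order asked, and still so for the second after the job is handed in, with the robot touching nothing.
It also fails if it takes over 72 s, if anything falls off the work surface, if the arm or the gripper's body presses on something with over 40 N, if the wrist force passes 120 N, or if a joint passes its speed limit or range.

## Working session

There is one attempt and no reset: what is moved stays moved. The work goes in short steps, Python scripts to look and compute and a tool call to move; the robot and the scene stay as the last step left them, time stands still between calls to the robot, and variables do not carry over. Pictures are saved under pics/ and viewed, and the job is handed in when it is done.

Besides the shell and the picture viewer there is one more tool, called as name(argument=value, ...) on one line, values as JSON. step_arm: Moves the arm, as the interface text tells. Its arguments: {"type":"object","properties":{"motion":{"type":"array","items":{"type":"number"}},"force":{"type":"number"}},"required":["motion"]}

```bash
ls; mkdir -p pics; python3 - <<'E'
from cell import robot
import cv2,numpy as np
s=robot.state();print(s)
for n in("scene","top","wrist"):
    c=robot.capture(n);cv2.imwrite(f"pics/a_{n}.png",c["pixels"]);print(n,c["fx"],c["cx"],c["cy"],np.round(c["R"],4).tolist(),np.round(c["t"],4))
E
```

```text
pics
{'time': 0.0, 'joint_positions': array([ 5.75835209e+01,  1.58489291e+01,  8.62954797e+01,  1.03236372e-03,
        7.79622973e+01, -6.93350848e+00]), 'dq': array([-0.0149323 ,  0.01940228,  0.01784208, -0.01736089, -0.06222843,
       -0.03519025]), 'joint_torque': array([ 2.27756132e-04, -4.16773510e+01, -2.45802319e+01, -2.04192356e-04,
        1.10724242e-02, -2.19519421e-05]), 'tool_pos': array([0.24728509, 0.51887843, 0.4038246 ]), 'ee_rot': array([[-9.02711454e-01,  4.30245284e-01, -1.01323747e-03],
       [ 4.30246409e-01,  9.02710134e-01, -1.56271974e-03],
       [ 2.42306935e-04, -1.84662679e-03, -9.99998266e-01]]), 'ft_force': array([-0.04525727, -0.60301903, -0.20366849]), 'moment': array([-0.02035505, -0.01002264,  0.00378741]), 'opening': 1.0039237873598779}
scene 390.8854657268993 316.8002971059406 195.81577330082538 [[0.7785, 0.6275, 0.0075], [0.5041, -0.6182, -0.6031], [-0.3738, 0.4733, -0.7977]] [-0.5406 -0.1882  1.4406]
top 360.84646630057716 320.6352675276684 191.4353323479676 [[0.0149, -0.9998, -0.0103], [-0.9802, -0.0126, -0.1976], [0.1974, 0.0131, -0.9802]] [0.0917 0.6057 1.1366]
wrist 329.5666555812567 323.54935684858094 194.26219806440218 [[0.43, 0.9028, -0.0025], [0.8717, -0.4144, 0.2616], [0.2352, -0.1147, -0.9652]] [-0.5735 -0.0343  0.3793]
```

View pics/a_scene.png

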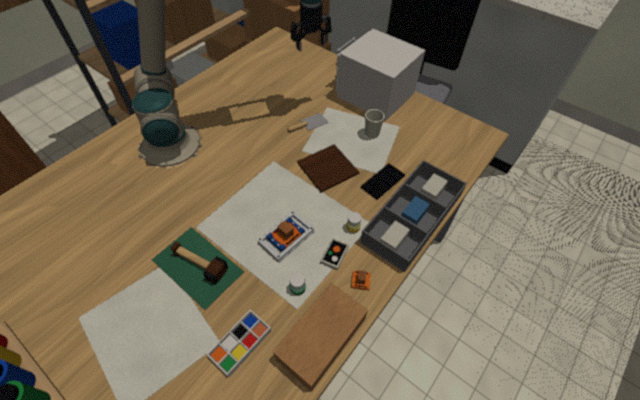

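View pics/a_top.png

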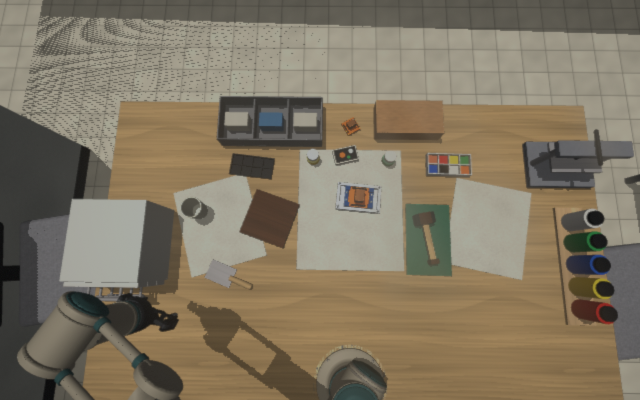

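View pics/a_wrist.png

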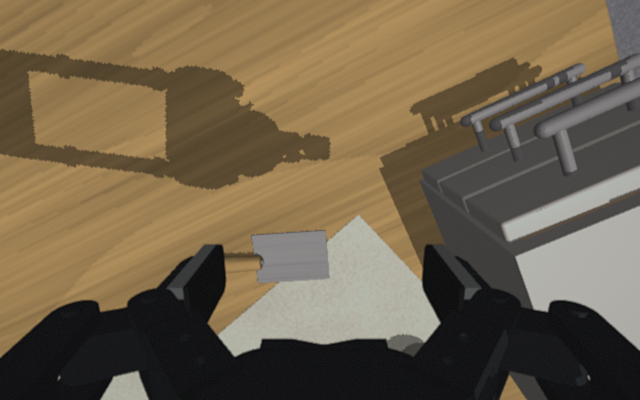

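```bash
cat > h.py <<'E'
import cv2,numpy as np
def ray(c,u,v):
    R=np.array(c["R"]);t=np.array(c["t"])
    d=R.T@np.array([(u-c["cx"])/c["fx"],(v-c["cy"])/c["fy"],1]);return -R.T@t,d
def onz(c,u,v,z):
    o,d=ray(c,u,v);return o+d*(z-o[2])/d[2]
def proj(c,X):
    p=np.array(c["R"])@np.array(X)+np.array(c["t"]);return c["fx"]*p[0]/p[2]+c["cx"],c["fy"]*p[1]/p[2]+c["cy"]
def tri(*obs):
    A=np.zeros((3,3));b=np.zeros(3)
    for c,u,v in obs:
        o,d=ray(c,u,v);d/=np.linalg.norm(d);P=np.eye(3)-d[:,None]*d;A+=P;b+=P@o
    X=np.linalg.solve(A,b);return X,[np.round(np.subtract(proj(c,X),(u,v)),1) for c,u,v in obs]
def crop(c,x0,y0,x1,y1,k,name):
    cv2.imwrite("pics/"+name,cv2.resize(c["pixels"][y0:y1,x0:x1],None,fx=k,fy=k,interpolation=cv2.INTER_CUBIC))
E
python3 - <<'E'
from cell import robot
import pickle
from h import *
t=robot.capture("top");s=robot.capture("scene")
pickle.dump((t,s),open("c0.pkl","wb"))
crop(t,320,170,480,290,5,"t1.png");crop(t,220,170,320,270,5,"t2.png")
crop(s,150,200,320,310,4.7,"s1.png");crop(s,280,130,380,200,7,"s2.png")
E
```

```text
(no output)
```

View pics/t1.png

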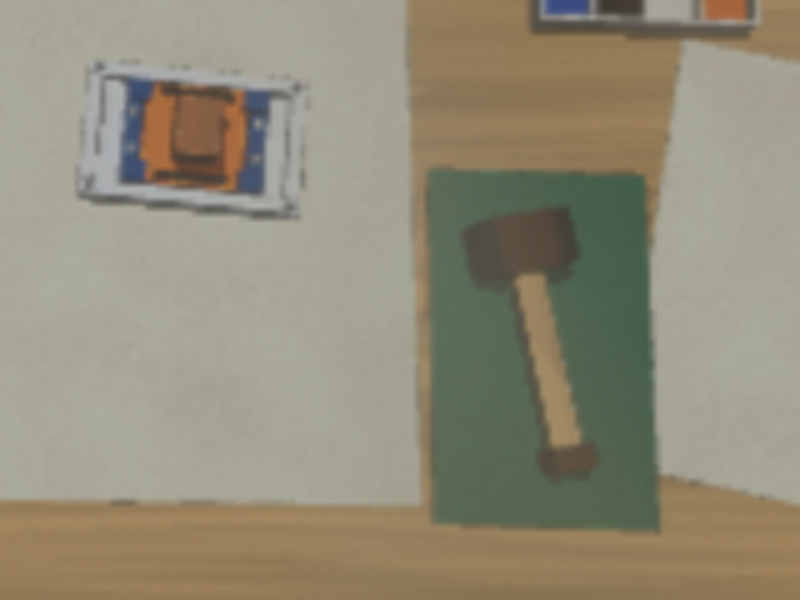

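View pics/s1.png

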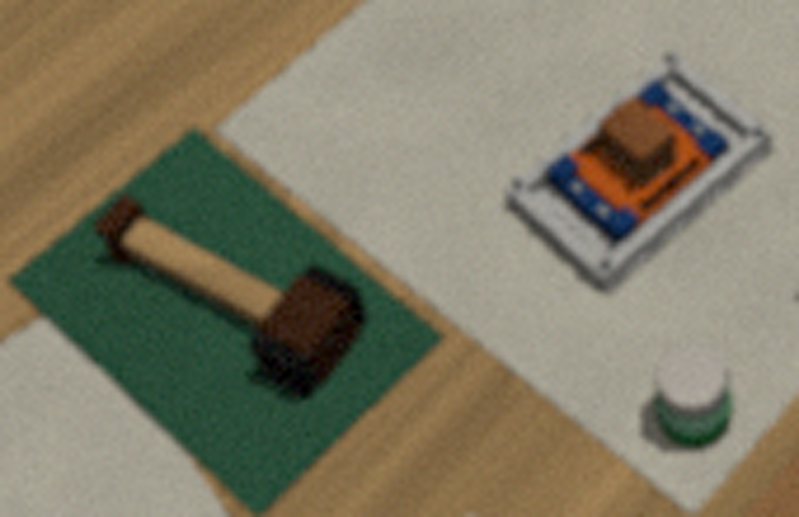

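View pics/t2.png

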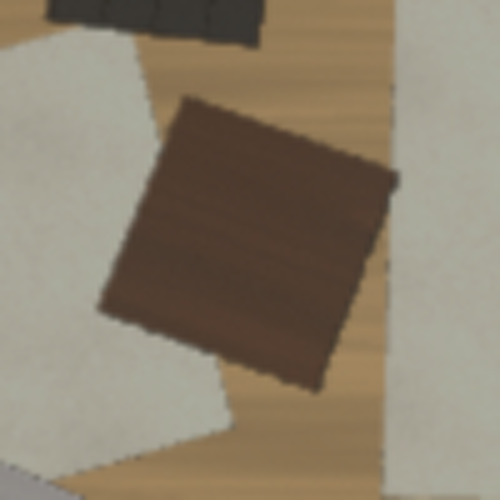

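```bash
python3 - <<'E'
import pickle
from h import *
t,s=pickle.load(open("c0.pkl","rb"))
T=lambda x,y:(320+(x+.5)/5-.5,170+(y+.5)/5-.5)
T2=lambda x,y:(220+(x+.5)/5-.5,170+(y+.5)/5-.5)
S=lambda x,y:(150+(x+.5)/4.7-.5,200+(y+.5)/4.7-.5)
def quad(pts,f,z):
    q=np.array([onz(t,*f(*p),z) for p in pts]);print(np.round(q[:,:2],4).tolist(),'c',np.round(q.mean(0),4),'sides',[round(float(np.linalg.norm(q[i]-q[(i+1)%4])),4) for i in range(4)])
    a=(q[0]-q[1])+(q[3]-q[2]); print('y-axis yaw',np.degrees(np.arctan2(-a[0],a[1])))
quad([(97,63),(307,85),(296,217),(80,200)],T,.022)
quad([(428,168),(645,175),(659,531),(432,522)],T,.004)
quad([(185,97),(398,178),(320,392),(99,310)],T2,.012)
for z in(.035,):
  a=onz(t,*T(531,275),z);b=onz(t,*T(567,445),z);print(a,b,np.linalg.norm(a-b),np.degrees(np.arctan2(*(a-b)[1::-1])))
print(tri((t,*T(531,275)),(s,*S(268,307))),tri((t,*T(567,445)),(s,*S(133,237))))
# block top corners 
quad([(175,95),(222,95),(222,155),(175,155)],T,.062)
print(tri((t,*T(198,124)),(s,*S(640,127))))
for n,x,y in(("mould corner TR",307,85),("BL",80,200),):
  pass
print("mould", tri((t,*T(97,63)),(s,*S(768,138))),tri((t,*T(296,217)),(s,*S(510,200))),tri((t,*T(307,85)),(s,*S(604,290))),tri((t,*T(80,200)),(s,*S(672,62))))
E
```

```text
[[0.6455, 0.0379], [0.6318, -0.1063], [0.5404, -0.0972], [0.55, 0.0489]] c [ 0.5919 -0.0292  0.022 ] sides [0.1448, 0.0919, 0.1464, 0.0961]
y-axis yaw -4.597353797453807
[[0.5782, -0.1914], [0.5753, -0.3402], [0.3365, -0.3363], [0.3401, -0.1866]] c [ 0.4575 -0.2636  0.004 ] sides [0.1489, 0.2388, 0.1498, 0.2382]
y-axis yaw -1.239921461533037
[[0.62, 0.323], [0.5651, 0.1736], [0.4191, 0.2221], [0.4719, 0.374]] c [0.519  0.2732 0.012 ] sides [0.1591, 0.1538, 0.1608, 0.1567]
y-axis yaw -19.670224351065933
[ 0.50179539 -0.25038606  0.035     ] [ 0.39106165 -0.26906179  0.035     ] 0.1122975684111588 9.573097304063115
(array([ 0.49992267, -0.25086232,  0.04021679]), [array([0.6, 0.4]), array([ 0.8, -0.1])]) (array([ 0.39106773, -0.27078974,  0.02964046]), [array([0., 0.]), array([ 0.1, -0. ])])
[[0.6152, -0.0124], [0.6156, -0.0436], [0.5752, -0.0432], [0.5748, -0.0123]] c [ 0.5952 -0.0279  0.062 ] sides [0.0311, 0.0404, 0.0309, 0.0404]
y-axis yaw 0.7397768676453601
(array([ 0.59634387, -0.02677085,  0.06254529]), [array([-0.2, -0.2]), array([-0.3,  0.1])])
mould (array([0.64676227, 0.03857079, 0.01965383]), [array([-0.2, -0.2]), array([-0.3,  0.1])]) (array([ 0.54309095, -0.0979862 ,  0.00916139]), [array([-0.3, -0.3]), array([-0.5,  0.1])]) (array([ 0.63470303, -0.10755407,  0.01070481]), [array([-0.1, -0.1]), array([-0.2,  0. ])]) (array([0.55295955, 0.049626  , 0.00869714]), [array([-0.3, -0.3]), array([-0.4,  0.1])])
```

```bash
cat > plan.py <<'E'
import numpy as np
from scipy.spatial.transform import Rotation as Ro
def Rdown(yaw): # tool y axis heading (deg) in world, z down
    a=np.radians(yaw);y=np.array([np.cos(a),np.sin(a),0]);z=np.array([0,0,-1.]);return np.c_[np.cross(y,z),y,z]
def plan(s,P,yaw,n,vmax=4.9,open_=1,pr=True):
    """n rows from current state to TCP P, tool-y heading yaw"""
    p=np.array(s["tool_pos"]);R=np.array(s["ee_rot"]);Rt=Rdown(yaw);P=np.array(P);rows=[]
    for i in range(n):
        k=n-i
        rv=Ro.from_matrix(R.T@Rt).as_rotvec();rs=np.round(np.clip(rv/k,-.145,.145),3)
        d=R.T@((P-p)/k)*100;d=np.round(np.clip(d,-vmax,vmax),2)
        rows.append([*d,*rs,open_]);p=p+R@d/100;R=R@Ro.from_rotvec(rs).as_matrix()
    for r in rows:
        print(", ".join(f"{x:g}" for x in r)+",")
    print("end",p.round(4),"resid rot",Ro.from_matrix(R.T@Rt).magnitude().round(3))
E
python3 - <<'E'
from cell import robot
from plan import *
s=robot.state();plan(s,[.44,-.25,.40],-80.4,20)
E
```

```text
-2.52, -3.06, 0.02, -0, 0, 0.126, 1,
-2.89, -2.71, 0.02, -0, 0, 0.126, 1,
-3.21, -2.33, 0.02, -0, 0, 0.127, 1,
-3.48, -1.91, 0.02, -0, 0, 0.126, 1,
-3.69, -1.45, 0.02, -0, 0, 0.127, 1,
-3.84, -0.98, 0.02, -0, 0, 0.126, 1,
-3.93, -0.48, 0.03, -0, 0, 0.127, 1,
-3.96, 0.02, 0.02, 0, 0, 0.126, 1,
-3.93, 0.52, 0.03, 0, 0, 0.127, 1,
-3.83, 1.01, 0.02, 0, 0, 0.126, 1,
-3.68, 1.48, 0.03, 0, 0, 0.127, 1,
-3.46, 1.94, 0.02, 0, 0, 0.126, 1,
-3.19, 2.35, 0.03, 0, 0, 0.127, 1,
-2.86, 2.74, 0.02, 0, 0, 0.126, 1,
-2.5, 3.08, 0.03, 0, 0, 0.127, 1,
-2.09, 3.37, 0.02, 0, 0, 0.126, 1,
-1.65, 3.6, 0.03, 0, 0, 0.127, 1,
-1.18, 3.79, 0.02, 0, 0, 0.126, 1,
-0.69, 3.9, 0.03, 0, 0, 0.127, 1,
-0.19, 3.96, 0.02, 0.001, 0.001, 0.126, 1,Traceback (most recent call last):
  File "<stdin>", line 3, in <module>
  File "plan.py", line 15, in plan
    print("end",p.round(4),"resid rot",Ro.from_matrix(R.T@Rt).magnitude().round(3))
                                       ^^^^^^^^^^^^^^^^^^^^^^^^^^^^^^^^^^^^^^^^
AttributeError: 'float' object has no attribute 'round'
```

step_arm(motion=[-2.5, -3.1, 0, 0, 0, 0.126, 1, -2.9, -2.7, 0, 0, 0, 0.126, 1, -3.2, -2.3, 0, 0, 0, 0.127, 1, -3.5, -1.9, 0, 0, 0, 0.126, 1, -3.7, -1.45, 0, 0, 0, 0.127, 1, -3.85, -1, 0, 0, 0, 0.126, 1, -3.9, -0.5, 0, 0, 0, 0.127, 1, -4, 0, 0, 0, 0, 0.126, 1, -3.9, 0.5, 0, 0, 0, 0.127, 1, -3.8, 1, 0, 0, 0, 0.126, 1])

```text
time: 1.25
tool_pos: [0.3367, 0.1239, 0.4026]
ee_rot: [[0.177, 0.984, 0.003], [0.984, -0.177, 0.001], [0.002, 0.003, -1.0]]
ft_force: [0.9, -0.1, 1.2]
opening: 0.998
```

```bash
sed -i 's/\.magnitude()\.round(3)/.magnitude()/' plan.py; python3 - <<'E'
from cell import robot
from plan import *
s=robot.state();print(s["time"],s["joint_positions"].round(1));plan(s,[.44,-.25,.36],-80.4,10)
E
```

```text
1.25 [  9.   -3.4 109.1   0.   74.2  19.2]
-3.5, 1.68, 0.43, 0, -0, 0.122, 1,
-3.27, 2.09, 0.43, 0, -0, 0.123, 1,
-2.99, 2.48, 0.42, 0, -0, 0.122, 1,
-2.66, 2.82, 0.43, 0, -0, 0.123, 1,
-2.3, 3.13, 0.42, 0, -0.001, 0.122, 1,
-1.9, 3.38, 0.43, 0, -0, 0.123, 1,
-1.47, 3.59, 0.43, 0, -0.001, 0.122, 1,
-1.02, 3.74, 0.43, 0, -0, 0.123, 1,
-0.55, 3.84, 0.43, 0, -0.001, 0.122, 1,
-0.08, 3.87, 0.42, 0.001, -0.001, 0.123, 1,
end [ 0.44 -0.25  0.36] resid rot 0.0004990826332062647
```

step_arm(motion=[-3.5, 1.7, 0.4, 0, 0, 0.122, 1, -3.3, 2.1, 0.4, 0, 0, 0.123, 1, -3.0, 2.5, 0.4, 0, 0, 0.122, 1, -2.65, 2.8, 0.4, 0, 0, 0.123, 1, -2.3, 3.1, 0.4, 0, 0, 0.122, 1, -1.9, 3.4, 0.4, 0, 0, 0.123, 1, -1.5, 3.6, 0.4, 0, 0, 0.122, 1, -1, 3.75, 0.4, 0, 0, 0.123, 1, -0.55, 3.8, 0.4, 0, 0, 0.122, 1, -0.1, 3.9, 0.4, 0, 0, 0.123, 1])

```text
time: 2.25
tool_pos: [0.43, -0.2697, 0.3635]
ee_rot: [[0.994, 0.111, 0.012], [0.11, -0.994, 0.001], [0.012, 0.0, -1.0]]
ft_force: [1.1, 0.6, -0.0]
opening: 1.003
```

```bash
python3 - <<'E'
from cell import robot
from h import *
import pickle
c=robot.capture("wrist");pickle.dump(c,open("w1.pkl","wb"));cv2.imwrite("pics/w1.png",c["pixels"])
for X in [(.4464,-.2597,.035),(.5018,-.2504,.035),(.391,-.269,.035),(.592,-.029,.022)]: print(proj(c,X))
E
```

```text
(np.float64(314.2220007260214), np.float64(164.01141143027806))
(np.float64(310.2135078457321), np.float64(100.33172950157949))
(np.float64(317.8733702977409), np.float64(222.0177644101135))
(np.float64(54.44941798876272), np.float64(-43.365687108926664))
```

View pics/w1.png

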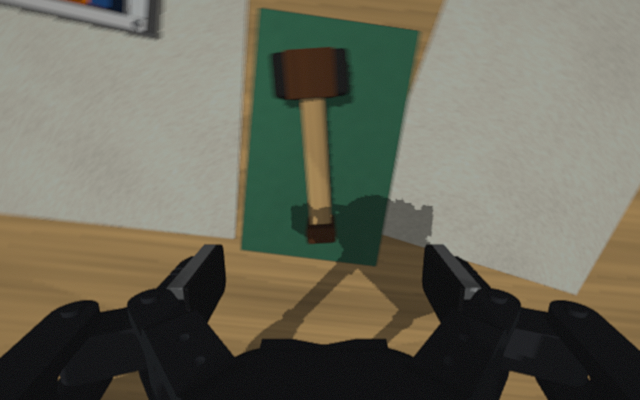

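```bash
python3 - <<'E'
from cell import robot
from plan import *
s=robot.state();plan(s,[.4465,-.261,.184],-80.5,9)
E
```

```text
0.15, -0.16, 1.99, 0.001, -0.001, -0.007, 1,
0.16, -0.16, 1.99, 0.001, -0.001, -0.007, 1,
0.16, -0.15, 1.99, 0.001, -0.002, -0.007, 1,
0.16, -0.15, 1.99, 0.001, -0.001, -0.007, 1,
0.17, -0.15, 1.99, 0.001, -0.002, -0.006, 1,
0.17, -0.14, 1.99, 0.001, -0.001, -0.007, 1,
0.18, -0.14, 1.99, 0.001, -0.002, -0.006, 1,
0.18, -0.13, 1.98, 0, -0.001, -0.007, 1,
0.18, -0.14, 1.99, 0.001, -0.002, -0.006, 1,
end [ 0.4465 -0.261   0.184 ] resid rot 0.0005022318983747622
```

step_arm(motion=[0.3, -0.3, 2, 0, -0.002, -0.012, 1, 0.3, -0.3, 2, 0, -0.002, -0.012, 1, 0.2, -0.2, 2, 0, -0.002, -0.012, 1, 0.2, -0.2, 2, 0, -0.002, -0.012, 1, 0.2, -0.2, 2, 0, -0.002, -0.012, 1, 0.2, -0.1, 2, 0, -0.002, 0, 1, 0.1, 0, 2, 0, -0.002, 0, 1, 0, 0, 1, 0, 0, 0, 1, 0, 0, 0, 0, 0, 0, 1, 0, 0, 0, 0, 0, 0, 1])

```text
time: 3.3
tool_pos: [0.4478, -0.2651, 0.2078]
ee_rot: [[0.986, 0.166, 0.001], [0.166, -0.986, -0.011], [-0.001, 0.011, -1.0]]
ft_force: [-0.4, -0.7, 0.4]
opening: 0.998
```

```bash
python3 - <<'E'
from cell import robot
from plan import *
from h import *
s=robot.state();plan(s,[.4465,-.261,.184],-80.5,3)
c=robot.capture("wrist");cv2.imwrite("pics/w2.png",c["pixels"])
E
```

```text
-0.02, -0.15, 0.79, 0.004, 0, 0, 1,
-0.02, -0.15, 0.79, 0.003, 0, 0, 1,
-0.01, -0.14, 0.8, 0.004, 0.001, 0.001, 1,
end [ 0.4466 -0.261   0.184 ] resid rot 0.0007864705696166774
```

View pics/w2.png

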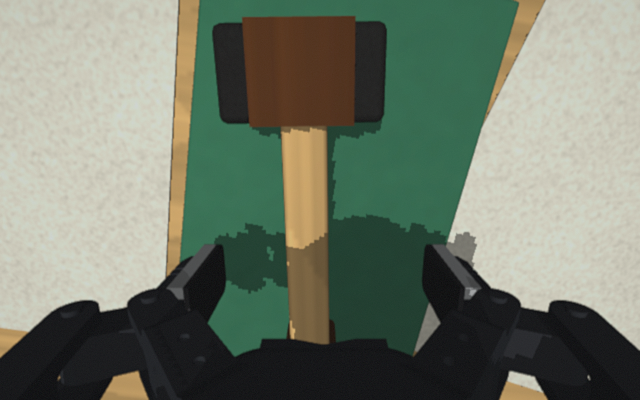

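step_arm(motion=[0, -0.3, 1, 0.006, 0, 0, 1, 0, -0.2, 1, 0.005, 0, 0, 1, 0, -0.1, 0.3, 0, 0, 0, 1, 0, 0, 0.1, 0, 0, 0, 1, 0, 0, 0, 0, 0, 0, -0.3, 0, 0, 0, 0, 0, 0, -1, 0, 0, 0, 0, 0, 0, -1, 0, 0, 0, 0, 0, 0, -1, 0, 0, 0, 0, 0, 0, -1, 0, 0, 0, 0, 0, 0, -1], force=100)

```text
time: 4.35
tool_pos: [0.4476, -0.2596, 0.1851]
ee_rot: [[0.986, 0.166, 0.004], [0.166, -0.986, -0.003], [0.004, 0.003, -1.0]]
ft_force: [-0.3, 0.9, -2.0]
opening: 0.21
```

```bash
python3 - <<'E'
from cell import robot
from h import *
s=robot.state();print(s["tool_pos"],s["ft_force"],s["opening"])
c=robot.capture("wrist");cv2.imwrite("pics/w3.png",c["pixels"])
E
```

```text
[ 0.44756468 -0.25958624  0.1851223 ] [-0.26416074  0.92301982 -1.99327764] 0.2103872994412317
```

View pics/w3.png

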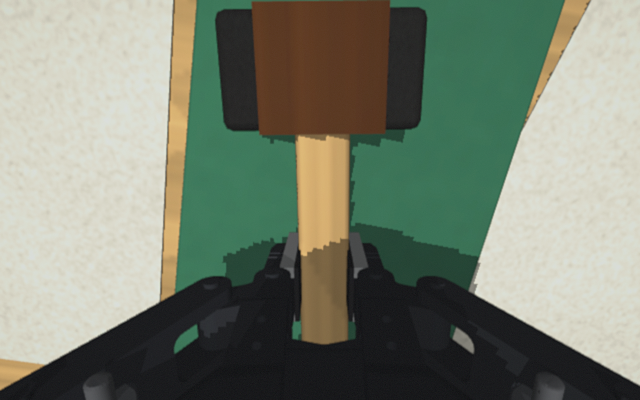

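step_arm(motion=[0, 0, -1, 0, 0, 0, -1, 0, 0, -2, 0, 0, 0, -1, 0, 0, -3, 0, 0, 0, -1, 0, 0, -3, 0, 0, 0, -1, 0, 0, -3, 0, 0, 0.05, -1, 0, -1, -3, 0, 0, 0.05, -1, 0, -2, -1, 0, 0, 0.05, -1, 0, -3, 0, 0, 0, 0.05, -1, 0, -2, 0, 0, 0, 0.05, -1, 0, -1, 0, 0, 0, 0, -1])

```text
time: 5.4
tool_pos: [0.4439, -0.1675, 0.3548]
ee_rot: [[0.995, -0.097, 0.002], [-0.097, -0.995, -0.002], [0.002, 0.002, -1.0]]
ft_force: [0.0, -1.0, -2.4]
opening: 0.211
```

```bash
python3 - <<'E'
from cell import robot
from h import *
from plan import *
import pickle
s=robot.state();print(s["tool_pos"],s["ft_force"],s["opening"],np.degrees(np.arctan2(s["ee_rot"][1,1],s["ee_rot"][0,1])))
c=robot.capture("wrist");cv2.imwrite("pics/w4.png",c["pixels"]);pickle.dump(c,open("w4.pkl","wb"))
E
```

```text
[ 0.44394905 -0.16746522  0.35484701] [ 0.03080026 -0.97819153 -2.43781056] 0.21051339871759833 -95.55006442326066
```

View pics/w4.png

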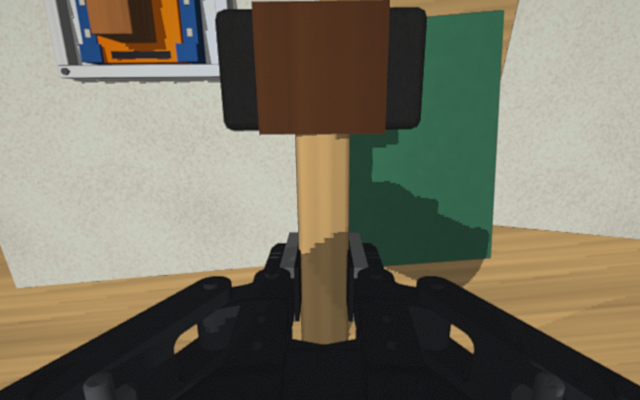

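step_arm(motion=[-1, 0.3, -2, 0, 0, 0, -1, -2, 0.3, -3, 0, 0, 0, -1, -2, 0, -3, 0, 0, 0, -1, -1, 0, -2, 0, 0, 0, -1, 0, 0, 0, 0, 0, 0, -1, 0, 0, 0, 0, 0, 0, -1, 0, 0, 0, 0, 0, 0, -1, 0, 0, 0, 0, 0, 0, -1, 0, 0, 0, 0, 0, 0, -1, 0, 0, 0, 0, 0, 0, -1])

```text
time: 6.45
tool_pos: [0.3825, -0.1693, 0.4522]
ee_rot: [[0.996, -0.087, -0.01], [-0.087, -0.996, 0.002], [-0.011, -0.001, -1.0]]
ft_force: [-0.4, 0.0, -2.2]
opening: 0.211
```

```bash
python3 - <<'E'
from cell import robot
from h import *
from plan import *
import pickle
s=robot.state();print(s["tool_pos"],s["ft_force"],s["opening"],np.degrees(np.arctan2(s["ee_rot"][1,1],s["ee_rot"][0,1])))
c=robot.capture("wrist");cv2.imwrite("pics/w5.png",c["pixels"]);pickle.dump(c,open("w5.pkl","wb"))
crop(c,20,0,220,150,4,"w5c.png")
E
```

```text
[ 0.38253916 -0.16931265  0.45216875] [-0.41861377  0.02778278 -2.24603605] 0.211027490301114 -94.99973172336689
```

View pics/w5c.png

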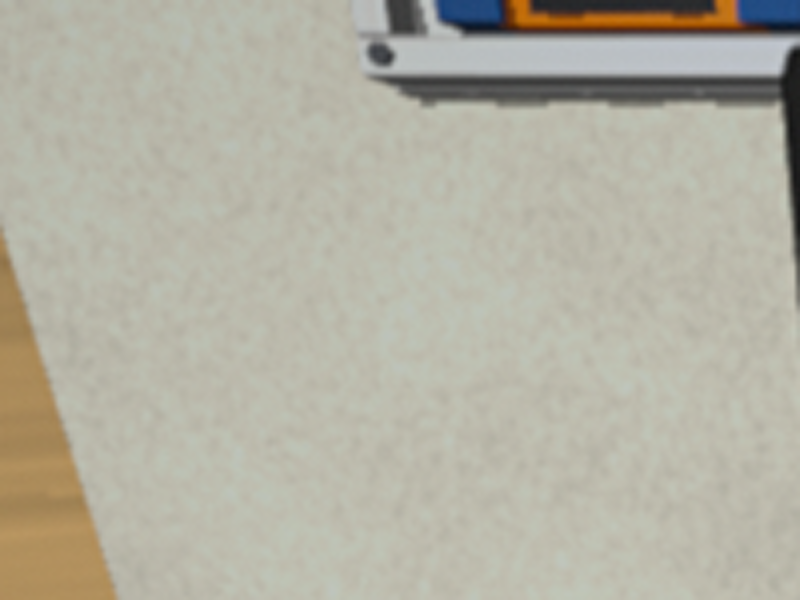

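```bash
python3 - <<'E'
from h import *
import pickle
c=pickle.load(open("w5.pkl","rb"))
f=lambda x,y:(20+(x+.5)/4-.5,(y+.5)/4-.5)
a=onz(c,*f(364,76),.022);b=onz(c,*f(780,77),.022);print(a,b,np.degrees(np.arctan2(-(a-b)[0],(a-b)[1])))
y=(a-b)/np.linalg.norm(a-b);x=np.array([y[1],-y[0],0]);print("centre",a-75e-3*y+48e-3*x)
c=pickle.load(open("w4.pkl","rb"))
a=onz(c,60,77,.022);b=onz(c,215,77,.022);print(a,b,np.degrees(np.arctan2(-(a-b)[0],(a-b)[1])))
y=(a-b)/np.linalg.norm(a-b);x=np.array([y[1],-y[0],0]);print("centre",a-75e-3*y+48e-3*x)
E
```

```text
[0.55453979 0.04967756 0.022     ] [ 0.54439096 -0.06369347  0.022     ] -5.115411722083609
centre [ 0.59566145 -0.02930351  0.022     ]
[0.55506329 0.05018417 0.022     ] [ 0.5421521  -0.08339727  0.022     ] -5.520722356127299
centre [ 0.59562521 -0.02908581  0.022     ]
```

```bash
python3 - <<'E'
from cell import robot
from plan import *
s=robot.state();plan(s,[.516,-.085,.255],-95.2,9,open_=-1)
E
```

```text
1.42, -1.06, 2.18, -0, 0.001, 0, -1,
1.42, -1.06, 2.18, -0, 0.001, 0, -1,
1.41, -1.06, 2.18, -0, 0.001, 0, -1,
1.41, -1.06, 2.18, -0, 0.001, 0.001, -1,
1.41, -1.06, 2.18, -0, 0.001, 0, -1,
1.41, -1.06, 2.18, -0, 0.001, 0.001, -1,
1.4, -1.06, 2.19, -0.001, 0.002, 0, -1,
1.4, -1.06, 2.19, -0, 0.001, 0.001, -1,
1.39, -1.07, 2.19, -0.001, 0.002, 0, -1,
end [ 0.516 -0.085  0.255] resid rot 0.0008028765062941117
```

step_arm(motion=[0.8, -0.6, 1.2, 0, 0.001, 0, -1, 1.6, -1.2, 2.5, 0, 0.001, 0, -1, 1.6, -1.2, 2.6, 0, 0.001, 0, -1, 1.6, -1.2, 2.6, 0, 0.001, 0, -1, 1.6, -1.2, 2.6, 0, 0.001, 0.001, -1, 1.6, -1.2, 2.5, 0, 0.001, 0.001, -1, 1.6, -1.2, 2.2, 0, 0.001, 0.001, -1, 1.2, -1, 1.8, 0, 0.001, 0, -1, 0.7, -0.5, 1, 0, 0.001, 0, -1, 0.2, -0.2, 0.5, 0, 0, 0, -1])

```text
time: 7.5
tool_pos: [0.5218, -0.0833, 0.2487]
ee_rot: [[0.996, -0.09, 0.001], [-0.09, -0.996, -0.002], [0.001, 0.002, -1.0]]
ft_force: [0.2, 0.3, -1.5]
opening: 0.212
```

```bash
python3 - <<'E'
from cell import robot
from plan import *
from h import *
s=robot.state();print(s["tool_pos"],s["ft_force"]);plan(s,[.516,-.081,.217],-95.2,4,open_=-1)
c=robot.capture("wrist");cv2.imwrite("pics/w6.png",c["pixels"])
c=robot.capture("top");crop(c,300,150,460,270,5,"t6.png")
E
```

```text
[ 0.52180105 -0.08331627  0.24866399] [ 0.2105809   0.26513823 -1.51840619]
-0.15, -0.05, 0.79, 0.001, -0, 0, -1,
-0.15, -0.04, 0.79, 0, -0, 0, -1,
-0.15, -0.05, 0.79, 0.001, -0.001, 0, -1,
-0.15, -0.04, 0.8, 0, -0, 0, -1,
end [ 0.516 -0.081  0.217] resid rot 0.0004824520071274672
```

View pics/w6.png

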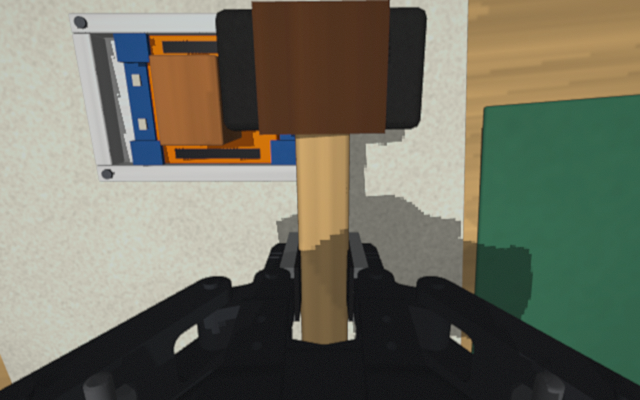

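View pics/t6.png

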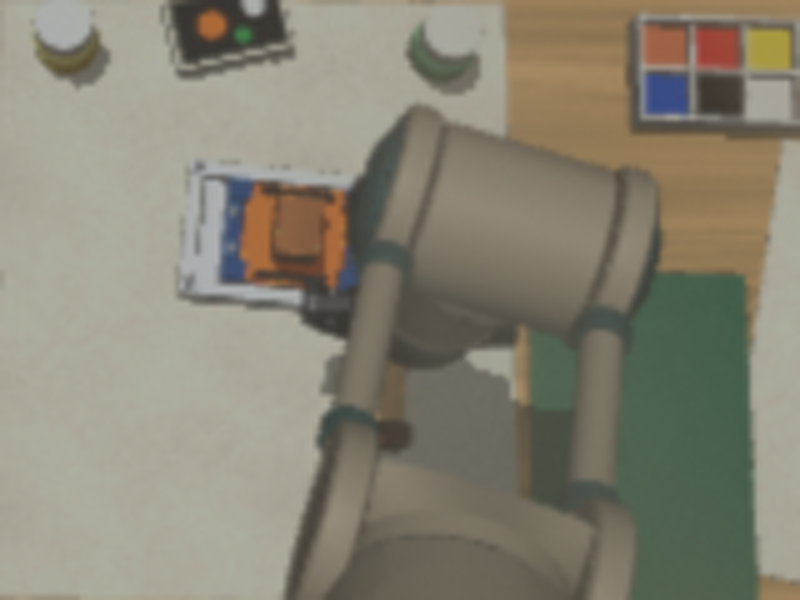

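step_arm(motion=[-0.3, 0, 0.8, 0, 0, 0, -1, -0.2, 0, 0.8, 0, 0, 0, -1, 0, 0, 0.8, 0, 0, 0, -1, 0, 0, 0.5, 0, 0, 0, -1, 0, -0.2, 0.3, 0, 0, 0, -1, 0, -0.2, 0, 0, 0, 0, -1, 0, -0.2, 0, 0, 0, 0, -1, 0, -0.2, 0, 0, 0, 0, -1, 0, 0, 0, 0, 0, 0, -1, 0, 0, 0, 0, 0, 0, -1])

```text
time: 8.6
tool_pos: [0.5158, -0.0761, 0.2179]
ee_rot: [[0.996, -0.093, 0.005], [-0.093, -0.996, -0.005], [0.006, 0.004, -1.0]]
ft_force: [0.9, -0.9, -1.8]
opening: 0.211
```

```bash
cat > st.py <<'E'
from cell import robot
from h import *
import sys
s=robot.state();p=s["tool_pos"]-np.array([.595,-.029,0]);x=np.array([.9959,-.0906]);y=np.array([.0906,.9959])
print("t",s["time"],"local mm",round(p[:2]@x*1e3,2),round(p[:2]@y*1e3,2),"z",round(p[2]*1e3,1),"F local",round(s["ft_force"][:2]@x,1),round(s["ft_force"][:2]@y,1),round(s["ft_force"][2],1),"Mz",round(s["moment"][2],2),"head",np.degrees(np.arctan2(s["ee_rot"][1,1],s["ee_rot"][0,1])).round(2),s["ee_rot"][:,2].round(3))
if len(sys.argv)>1:
    c=robot.capture("wrist");crop(c,50,0,450,200,2,sys.argv[1])
    import pickle;pickle.dump(c,open("pics/"+sys.argv[1]+".pkl","wb"))
E
python3 st.py w7.png
```

```text
t 8.6 local mm -74.59 -54.13 z 217.9 F local 0.9 -0.8 -1.8 Mz -0.02 head -95.31 [ 0.005 -0.005 -1.   ]
```

View pics/w7.png

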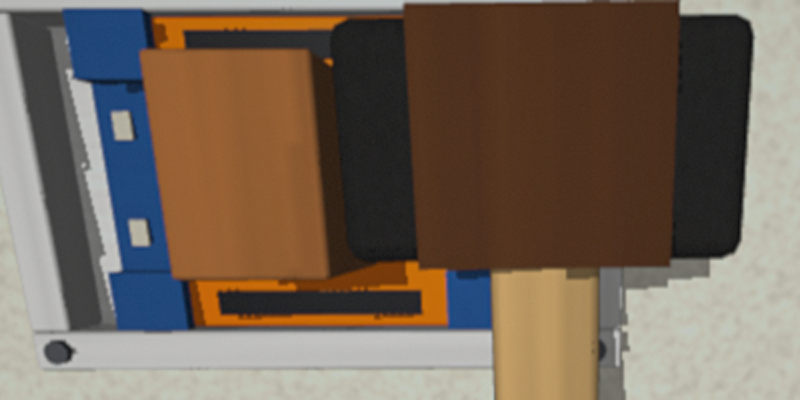

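step_arm(motion=[0, -0.1, 0, 0, 0, 0, -1, 0, -0.1, 0, 0, 0, 0, -1, 0, -0.1, 0, 0, 0, 0, -1, 0, -0.1, 0, 0, 0, 0, -1, 0, -0.1, 0, 0, 0, 0, -1, 0, -0.1, 0, 0, 0, 0, -1, 0, 0, 0, 0, 0, 0, -1, 0, 0, 0, 0, 0, 0, -1, 0, 0, 0, 0, 0, 0, -1, 0, 0, 0, 0, 0, 0, -1])

```text
time: 9.65
tool_pos: [0.5165, -0.0697, 0.2181]
ee_rot: [[0.996, -0.093, 0.006], [-0.093, -0.996, -0.005], [0.006, 0.004, -1.0]]
ft_force: [0.4, 0.1, -2.9]
opening: 0.213
```

```bash
python3 st.py w8.png
```

```text
t 9.65 local mm -74.47 -47.67 z 218.1 F local 0.4 0.2 -2.9 Mz -0.01 head -95.32 [ 0.006 -0.005 -1.   ]
```

View pics/w8.png

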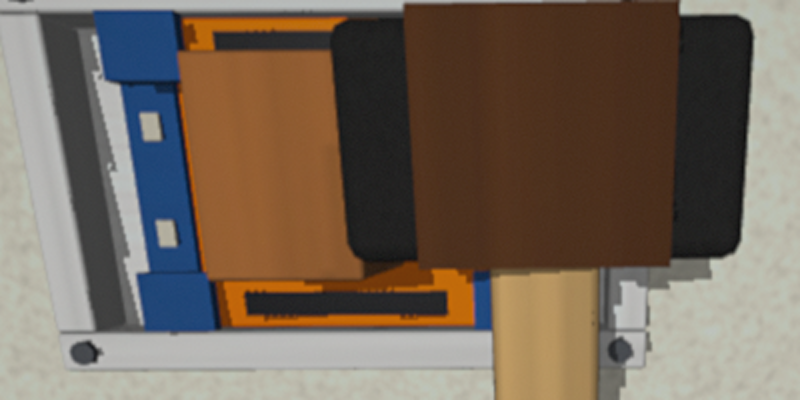

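step_arm(motion=[0, -0.05, 0, 0, 0, 0, -1, 0, -0.05, 0, 0, 0, 0, -1, 0, -0.05, 0, 0, 0, 0, -1, 0, -0.05, 0, 0, 0, 0, -1, 0, 0, 0, 0, 0, 0, -1, 0, 0, 0, 0, 0, 0, -1, 0, 0, 0, 0, 0, 0, -1, 0, 0, 0, 0, 0, 0, -1, 0, 0, 0, 0, 0, 0, -1, 0, 0, 0, 0, 0, 0, -1])

```text
time: 10.7
tool_pos: [0.5167, -0.0677, 0.2181]
ee_rot: [[0.996, -0.093, 0.006], [-0.093, -0.996, -0.005], [0.006, 0.004, -1.0]]
ft_force: [-0.2, -0.7, -2.4]
opening: 0.211
```

```bash
python3 st.py w9.png
```

```text
t 10.7 local mm -74.46 -45.67 z 218.1 F local -0.1 -0.7 -2.4 Mz 0.01 head -95.33 [ 0.006 -0.005 -1.   ]
```

View pics/w9.png

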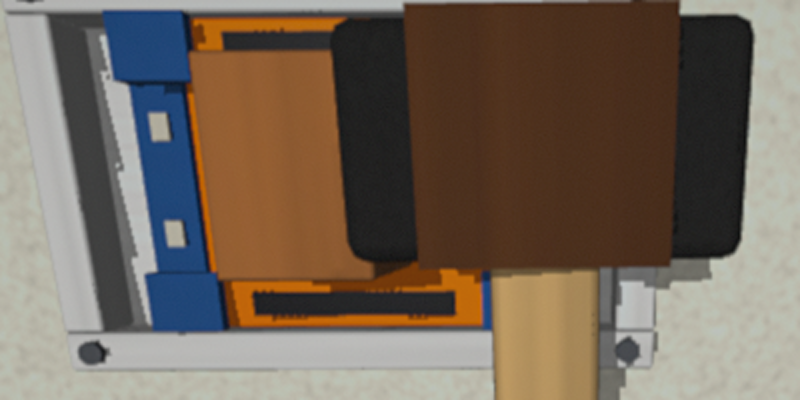

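```bash
python3 - <<'E'
from h import *
import pickle
for n,pts in(("w9.png",{"blockL .062":(204,165,.062),"cheek innner lip edge .029":(226,300,.029),"corner NL .022":(68,332,.022),"flange L? .024":(230,300,.024),"flangeR .024":(483,300,.024)}),("w7.png",{"blockL .062":(158,165,.062),"blockR":(318,165,.062)})):
    c=pickle.load(open("pics/"+n+".pkl","rb"))
    for k,(u,v,z) in pts.items():
        X=onz(c,50+(u+.5)/2-.5,(v+.5)/2-.5,z)-np.array([.595,-.029,0])
        print(n,k,round(X[0]*995.9-X[1]*90.6,1),round(X[0]*90.6+X[1]*995.9,1))
E
```

```text
w9.png blockL .062 0.4 15.5
w9.png cheek innner lip edge .029 -28.1 30.5
w9.png corner NL .022 -37.0 74.9
w9.png flange L? .024 -28.7 31.9
w9.png flangeR .024 -28.9 -30.9
w7.png blockL .062 0.2 15.3
w7.png blockR 0.2 -13.6
```

step_arm(motion=[0, -0.05, 0, 0, 0, 0, -1, 0, -0.05, 0, 0, 0, 0, -1, 0, -0.05, 0, 0, 0, 0, -1, 0, -0.05, 0, 0, 0, 0, -1, 0, 0, 0, 0, 0, 0, -1, 0, 0, 0, 0, 0, 0, -1, 0, 0, 0, 0, 0, 0, -1, 0, 0, 0, 0, 0, 0, -1, 0, 0, 0, 0, 0, 0, -1, 0, 0, 0, 0, 0, 0, -1])

```text
time: 11.75
tool_pos: [0.5169, -0.0666, 0.2181]
ee_rot: [[0.996, -0.093, 0.006], [-0.093, -0.996, -0.007], [0.007, 0.006, -1.0]]
ft_force: [-0.9, -1.8, -2.1]
opening: 0.215
```

```bash
python3 st.py w10.png
```

```text
t 11.75 local mm -74.33 -44.48 z 218.1 F local -0.7 -1.9 -2.1 Mz -0.12 head -95.35 [ 0.006 -0.007 -1.   ]
```

View pics/w10.png

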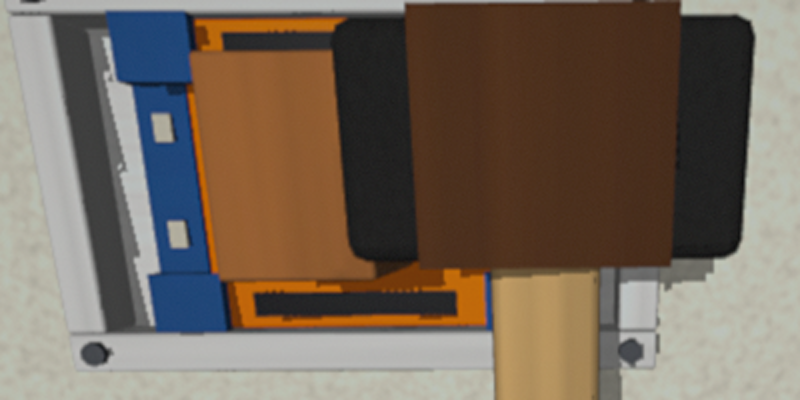

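step_arm(motion=[0, -0.1, 0, 0, 0, 0, -1, 0, -0.1, 0, 0, 0, 0, -1, 0, -0.1, 0, 0, 0, 0, -1, 0, 0, 0, 0, 0, 0, -1, 0, 0, 0, 0, 0, 0, -1, 0, 0, 0, 0, 0, 0, -1, 0, 0, 0, 0, 0, 0, -1, 0, 0, 0, 0, 0, 0, -1, 0, 0, 0, 0, 0, 0, -1, 0, 0, 0, 0, 0, 0, -1])

```text
time: 12.8
tool_pos: [0.5169, -0.0652, 0.2186]
ee_rot: [[0.996, -0.094, 0.005], [-0.094, -0.996, -0.011], [0.006, 0.011, -1.0]]
ft_force: [-1.8, -3.8, -1.8]
opening: 0.211
```

```bash
python3 st.py w11.png
```

```text
t 12.8 local mm -74.48 -43.11 z 218.6 F local -1.4 -3.9 -1.8 Mz -0.22 head -95.37 [ 0.005 -0.011 -1.   ]
```

View pics/w11.png

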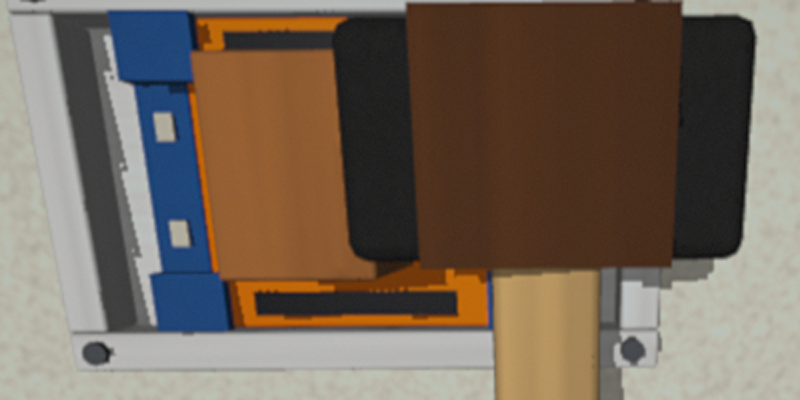

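step_arm(motion=[0, 0, 0, 0.003, 0, 0, -1, 0, 0, 0, 0.003, 0, 0, -1, 0, 0, 0, 0.003, 0, 0, -1, 0, 0, 0, 0.003, 0, 0, -1, 0, -0.05, 0, 0, 0, 0, -1, 0, -0.1, 0, 0, 0, 0, -1, 0, -0.1, 0, 0, 0, 0, -1, 0, -0.1, 0, 0.001, 0, 0, -1, 0, -0.1, 0, 0.001, 0, 0, -1, 0, -0.1, 0, 0.001, 0, 0, -1])

```text
time: 13.85
tool_pos: [0.5169, -0.0651, 0.2189]
ee_rot: [[0.996, -0.092, 0.005], [-0.092, -0.996, -0.009], [0.006, 0.009, -1.0]]
ft_force: [-1.9, -8.3, -1.3]
opening: 0.207
```

```bash
python3 st.py w12.png
```

```text
t 13.85 local mm -74.47 -43.06 z 218.9 F local -1.1 -8.5 -1.3 Mz -0.49 head -95.27 [ 0.005 -0.009 -1.   ]
```

View pics/w12.png

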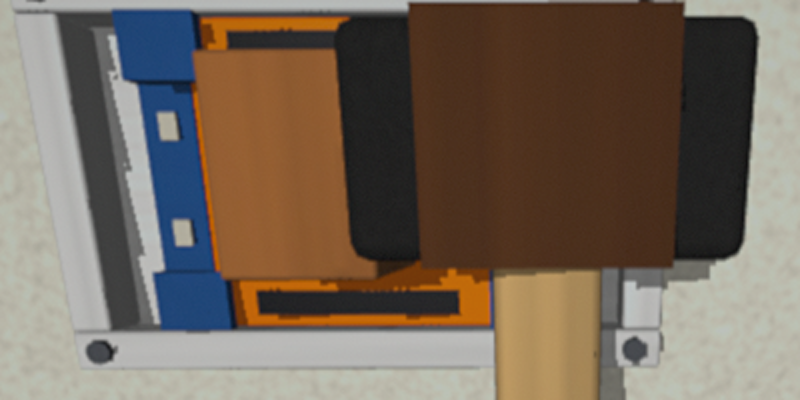

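step_arm(motion=[0, 0, 0, 0.003, 0, 0, -1, 0, -0.05, 0, 0.003, 0, 0, -1, 0, -0.1, 0, 0.002, 0, 0, -1, 0, -0.1, 0, 0.002, 0, 0, -1, 0, -0.12, 0, 0.002, 0, 0, -1, 0, -0.12, 0, 0.002, 0, 0, -1, 0, -0.14, 0, 0.002, 0, 0, -1, 0, -0.14, 0, 0.002, 0, 0, -1, 0, -0.14, 0, 0.002, 0, 0, -1, 0, -0.14, 0, 0.002, 0, 0, -1])

```text
time: 14.9
tool_pos: [0.5171, -0.0633, 0.2198]
ee_rot: [[0.996, -0.091, 0.005], [-0.091, -0.996, -0.008], [0.006, 0.007, -1.0]]
ft_force: [-1.8, -8.5, -1.6]
opening: 0.213
```

```bash
python3 st.py w13.png
```

```text
t 14.9 local mm -74.45 -41.18 z 219.8 F local -1.1 -8.7 -1.6 Mz -0.6 head -95.2 [ 0.005 -0.008 -1.   ]
```

View pics/w13.png

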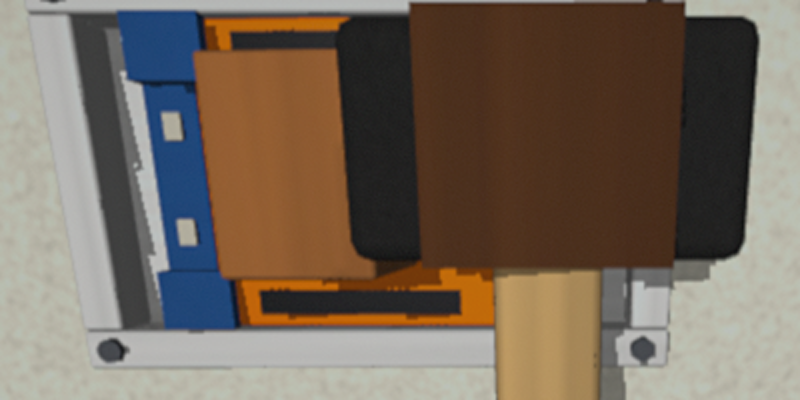

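```bash
cat > m.py <<'E'
from h import *
import pickle,sys
def big(n,x0=50,x1=250,out=None):
    c=pickle.load(open(f"pics/{n}.png.pkl","rb"));crop(c,x0,100,x1,190,4,out or n+"b.png")
def loc(n,u,v,z,x0=50):
    c=pickle.load(open(f"pics/{n}.png.pkl","rb"));X=onz(c,x0+(u+.5)/4-.5,100+(v+.5)/4-.5,z)-np.array([.595,-.029,0])
    return X[0]*995.9-X[1]*90.6,X[0]*90.6+X[1]*995.9
E
python3 - <<'E'
from m import *
for n in("w9","w13"): big(n)
a=cv2.imread("pics/w9b.png");b=cv2.imread("pics/w13b.png")
cv2.imwrite("pics/cmp1.png",np.vstack([a[:300],b[:300]]))
E
```

```text
(no output)
```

View pics/cmp1.png

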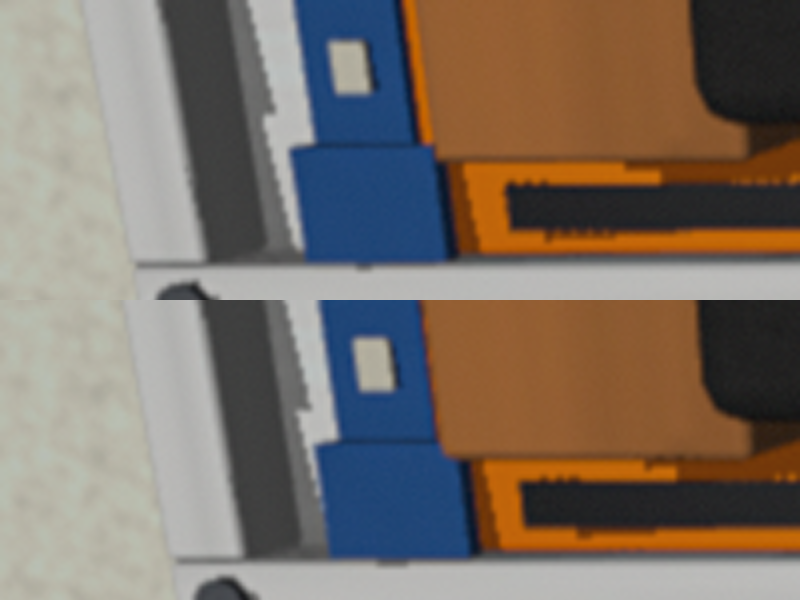

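```bash
python3 - <<'E'
from m import *
for n,c,li,lo,fi in(("w9",(136,263),(441,200),(297,200),(197,200)),("w13",(176,259),(465,200),(324,200),(236,200))):
    C=loc(n,*c,.022)[1];print(n,"corner",C,"lip in",loc(n,*li,.029)[1]-C+75,"lip out",loc(n,*lo,.029)[1]-C+75,"frame in",loc(n,*fi,.022)[1]-C+75, "x of lip pt",loc(n,*li,.029)[0], loc(n,*c,.022)[0])
big("w9",250,450,"w9r.png");big("w13",250,450,"w13r.png")
a=cv2.imread("pics/w9r.png");b=cv2.imread("pics/w13r.png");cv2.imwrite("pics/cmp2.png",np.vstack([a[:300],b[:300]]))
E
```

```text
w9 corner 74.96355628337699 lip in 31.88782544749145 lip out 49.16590941289298 frame in 65.86974825581812 x of lip pt -28.056164405481564 -36.81040919760045
w13 corner 74.75182882321351 lip in 33.95142305393657 lip out 50.998842101671514 frame in 66.10571831863447 x of lip pt -28.493221956533276 -36.88469111754066
```

View pics/cmp2.png

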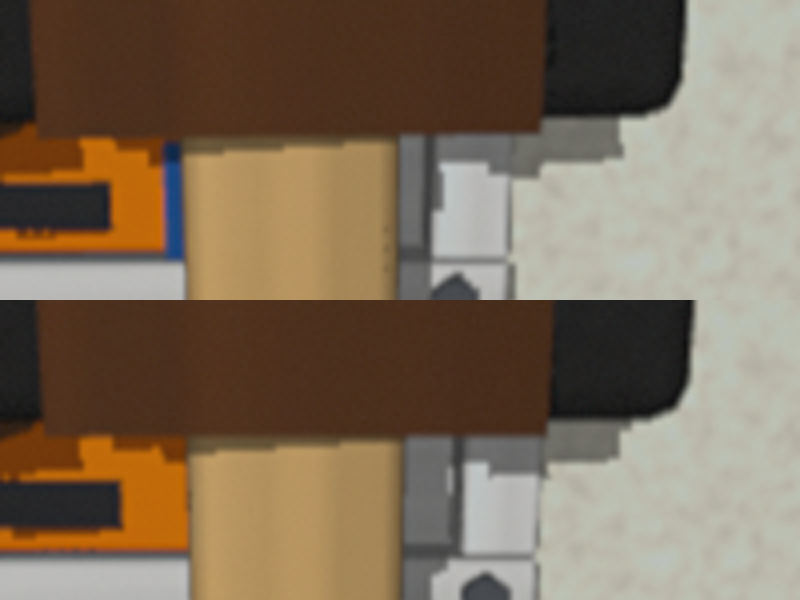

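```bash
python3 - <<'E'
from m import *
C=loc("w9",512,262,.022,250)[1];print(C, loc("w9",166,190,.029,250)[1], loc("w9",166,190,.029,250)[1]-C-75)
C=loc("w13",540,257,.022,250)[1];print(C,loc("w13",188,190,.029,250)[1]-C-75)
E
```

```text
-74.5586638403375 -31.33457172673127 -31.775907886393767
-74.42749314124676 -30.37502973349919
```

step_arm(motion=[0, 0.2, 0, 0.002, 0, 0, -1, 0, 0.2, -1, 0.002, 0, 0, -1, 0, 0, -2, 0.002, 0, 0, -1, 0, 0, -1.5, 0.002, 0, 0, -1, 0, -1, 0, 0, 0, 0, -1, 0, -2.5, 0, 0, 0, 0, -1, 0, -3, 0, 0, 0, 0, -1, 0, -2.5, 0, 0, 0, 0, -1, 0, -1.3, 0, 0, 0, 0, -1, 0, -0.2, 0, 0, 0, 0, -1])

```text
time: 15.95
tool_pos: [0.5258, 0.047, 0.2684]
ee_rot: [[0.996, -0.091, 0.007], [-0.091, -0.996, 0.013], [0.005, -0.014, -1.0]]
ft_force: [0.1, 0.3, -1.0]
opening: 0.21
```

```bash
python3 st.py w14.png
```

```text
t 15.95 local mm -75.8 69.41 z 268.4 F local 0.1 0.3 -1.0 Mz -0.01 head -95.24 [ 0.007  0.013 -1.   ]
```

```bash
python3 - <<'E'
import cv2,pickle
c=pickle.load(open("pics/w14.png.pkl","rb"));cv2.imwrite("pics/w14f.png",c["pixels"])
E
```

```text
(no output)
```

View pics/w14f.png

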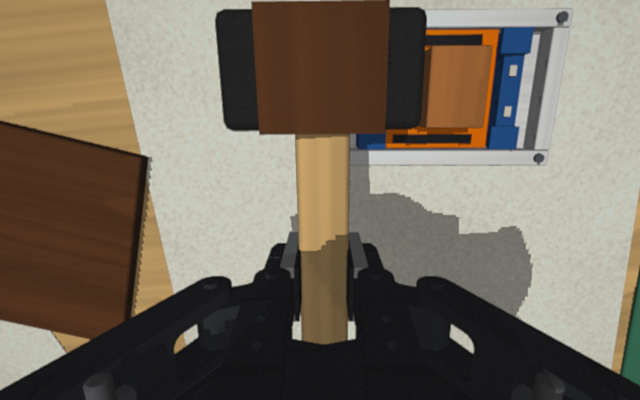

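step_arm(motion=[0, 0.2, 0.5, -0.004, 0, 0, -1, 0, 0.3, 1.5, -0.003, 0, 0, -1, 0.1, 0.4, 1.5, -0.003, 0, 0, -1, 0, 0.2, 1, -0.003, 0, 0, -1, 0, 0.1, 0.5, 0, 0, 0, -1, 0, 0, 0.1, 0, 0, 0, -1, 0, 0, 0, 0, 0, 0, -1, 0, 0, 0, 0, 0, 0, -1, 0, 0, 0, 0, 0, 0, -1, 0, 0, 0, 0, 0, 0, -1])

```text
time: 17.0
tool_pos: [0.5264, 0.0298, 0.2153]
ee_rot: [[0.995, -0.096, 0.007], [-0.096, -0.995, -0.003], [0.007, 0.002, -1.0]]
ft_force: [-0.1, 0.4, -2.1]
opening: 0.213
```

```bash
cat >> st.py <<'E'
    gy=p[:2]@y*1e3+s["ee_rot"][:2,2]@y*155;print("grasp local y",round(gy,2))
    crop(c,200,0,600,200,2,"r_"+sys.argv[1])
E
python3 st.py w15.png
```

```text
t 17.0 local mm -73.63 52.32 z 215.3 F local -0.1 0.4 -2.1 Mz 0.01 head -95.5 [ 0.007 -0.003 -1.   ]
grasp local y 52.03
```

View pics/r_w15.png

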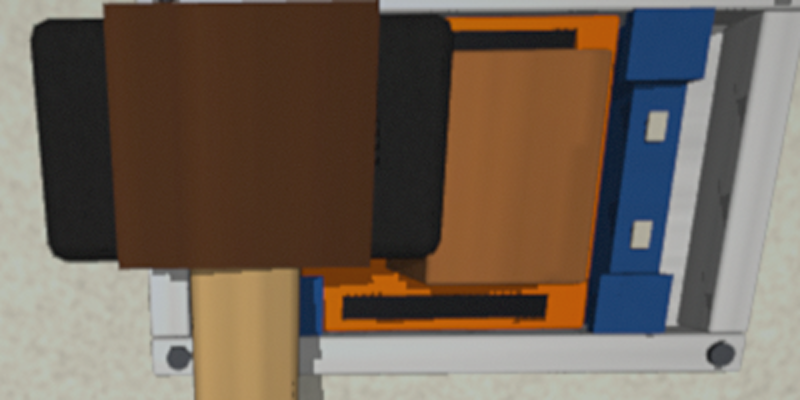

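```bash
cat >> m.py <<'E'
def loc2(n,u,v,z,x0=200):
    c=pickle.load(open(f"pics/{n}.png.pkl","rb"));X=onz(c,x0+(u+.5)/2-.5,(v+.5)/2-.5,z)-np.array([.595,-.029,0])
    return X[0]*995.9-X[1]*90.6,X[0]*90.6+X[1]*995.9
E
python3 - <<'E'
from m import *
big("w15",330,530,"w15b.png");big("w15",260,460,"w15l.png")
a=cv2.imread("pics/w15b.png");b=cv2.imread("pics/w15l.png");cv2.imwrite("pics/cmp3.png",np.vstack([a[:300],b[:300]]))
E
```

```text
(no output)
```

View pics/cmp3.png

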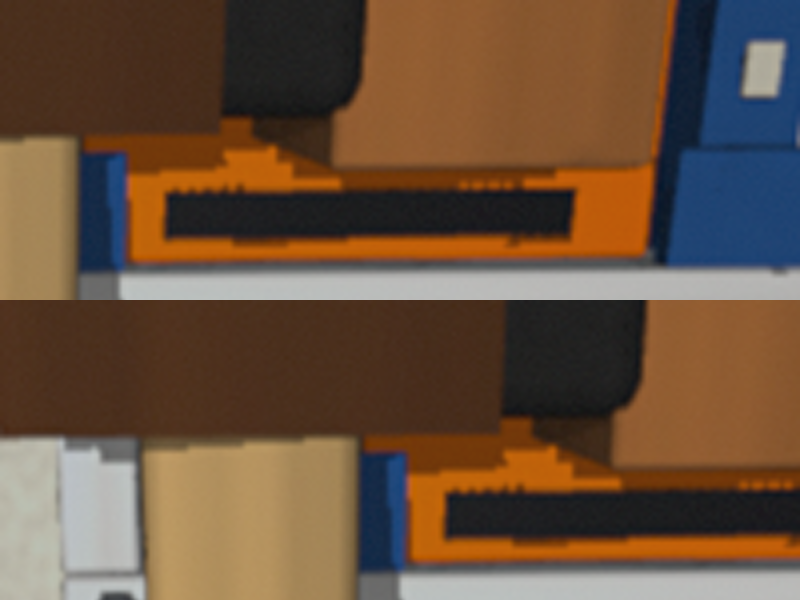

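```bash
python3 - <<'E'
from m import *
C=loc("w15",63,272,.022,260);print("cornerL",C)
l=loc("w15",127,210,.029,330);print("lipL",l,l[1]-C[1]+75-30.5)
r=loc("w15",674,210,.029,330);print("lipR",r,-(r[1]-C[1]+75)-30.5)
D=loc2("w15",744,335,.022);print("cornerR",D,D[1]-C[1])
for k,(u,v,z) in dict(flL=(130,255,.024),flR=(650,255,.024),slotL=(165,215,.024),slotR=(573,215,.024)).items(): print(k,loc("w15",u,v,z,330)[1]-C[1]+75)
b=loc2("w15",610,150,.062);print("blockR",b,b[1]-C[1]+75)
E
```

```text
cornerL (np.float64(-36.72324045753267), np.float64(75.59604896828763))
lipL (np.float64(-28.236867663187567), np.float64(33.393555222387135)) 2.2975062540995026
lipR (np.float64(-28.585454147774566), np.float64(-31.699173921156156)) 1.7952228894437923
cornerR (np.float64(-37.3493538899261), np.float64(-73.53174116854758)) -149.12779013683522
flL 31.706706918203075
flR -32.70972928673051
slotL 27.532201754836493
slotR -22.612869389201947
blockR (np.float64(3.291780300737929), np.float64(-12.893057247116289)) -13.489106215403922
```

step_arm(motion=[0, 0.1, 0, 0, 0, 0.002, -1, 0, 0.12, 0, 0, 0, 0.002, -1, 0, 0.12, 0, 0, 0, 0, -1, 0, 0.12, 0, 0, 0, 0, -1, 0, 0.12, 0, 0, 0, 0, -1, 0, 0.12, 0, 0, 0, 0, -1, 0, 0.12, 0, 0, 0, 0, -1, 0, 0.12, 0, 0, 0, 0, -1, 0, 0.12, 0, 0, 0, 0, -1, 0, 0.12, 0, 0, 0, 0, -1])

```text
time: 18.05
tool_pos: [0.5254, 0.0216, 0.2164]
ee_rot: [[0.995, -0.1, 0.01], [-0.1, -0.995, 0.007], [0.009, -0.008, -1.0]]
ft_force: [-0.2, 5.7, -1.8]
opening: 0.213
```

```bash
python3 st.py w16.png
```

```text
t 18.05 local mm -73.89 44.08 z 216.4 F local -0.7 5.6 -1.8 Mz 0.34 head -95.75 [ 0.01   0.007 -1.   ]
grasp local y 45.37
```

View pics/r_w16.png

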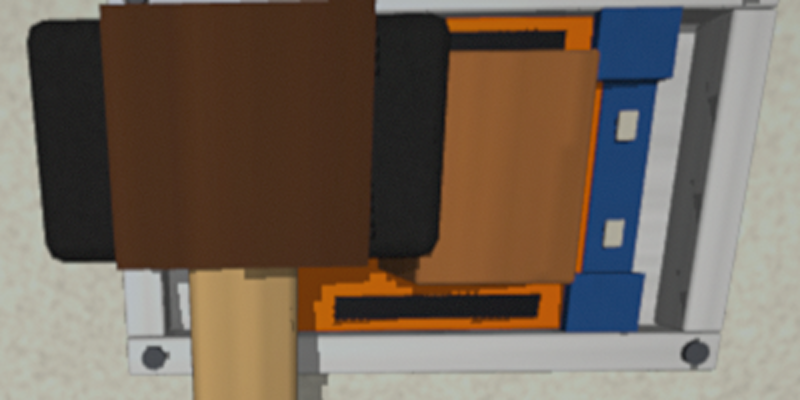

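step_arm(motion=[0, 0.14, 0, -0.003, 0, -0.002, -1, 0, 0.14, 0, -0.003, 0, -0.002, -1, 0, 0.14, 0, -0.002, 0, -0.002, -1, 0, 0.14, 0, -0.002, 0, -0.002, -1, 0, 0.14, 0, -0.002, 0, -0.001, -1, 0, 0.14, 0, -0.002, 0, -0.001, -1, 0, 0.14, 0, -0.002, 0, -0.001, -1, 0, 0.14, 0, -0.002, 0, -0.001, -1, 0, 0.14, 0, -0.002, 0, -0.001, -1, 0, 0.14, 0, -0.002, 0, -0.001, -1])

```text
time: 19.1
tool_pos: [0.5245, 0.0189, 0.2176]
ee_rot: [[0.996, -0.088, 0.012], [-0.088, -0.996, 0.014], [0.01, -0.015, -1.0]]
ft_force: [1.0, 7.9, -1.4]
opening: 0.214
```

```bash
python3 st.py w17.png
```

```text
t 19.1 local mm -74.57 41.28 z 217.6 F local 0.3 7.9 -1.4 Mz 0.45 head -95.04 [ 0.012  0.014 -1.   ]
grasp local y 43.55
```

View pics/r_w17.png

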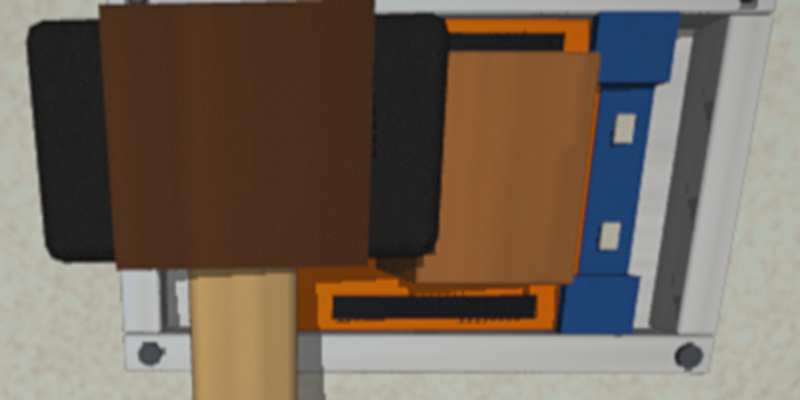

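step_arm(motion=[0, 0.18, 0, -0.004, 0, 0, -1, 0, 0.18, 0, -0.004, 0, 0, -1, 0, 0.18, 0, -0.004, 0, 0, -1, 0, 0.18, 0, -0.004, 0, 0, -1, 0, 0.18, 0, -0.004, 0, 0, -1, 0, 0.18, 0, -0.004, 0, 0, -1, 0, 0.05, 0, -0.002, 0, 0, -1, 0, 0.05, 0, -0.002, 0, 0, -1, 0, 0.05, 0, -0.002, 0, 0, -1, 0, 0.05, 0, -0.002, 0, 0, -1])

```text
time: 20.15
tool_pos: [0.5239, 0.0158, 0.218]
ee_rot: [[0.996, -0.089, 0.013], [-0.089, -0.996, 0.005], [0.012, -0.006, -1.0]]
ft_force: [0.1, 5.2, -2.4]
opening: 0.21
```

```bash
python3 st.py w18.png
```

```text
t 20.15 local mm -74.83 38.17 z 218.0 F local -0.4 5.1 -2.4 Mz 0.39 head -95.13 [ 0.013  0.005 -1.   ]
grasp local y 39.14
```

View pics/r_w18.png

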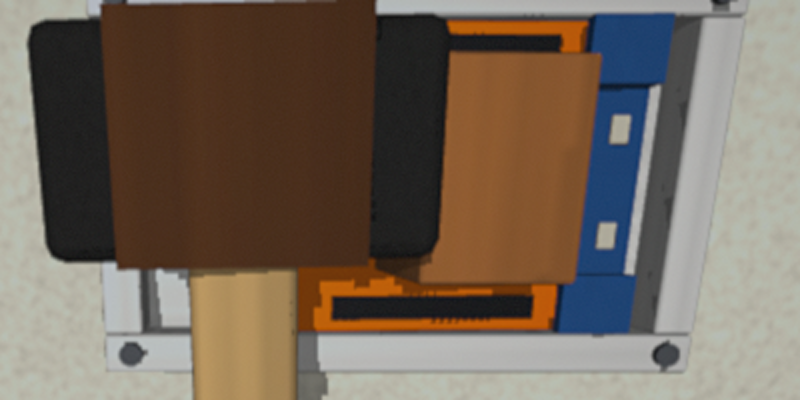

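```bash
python3 - <<'E'
from m import *
for n in("w16","w18"): big(n,380,580,n+"b.png")
a=cv2.imread("pics/w16b.png");b=cv2.imread("pics/w18b.png");cv2.imwrite("pics/cmp4.png",np.vstack([a[:300],b[:300]]))
E
```

```text
(no output)
```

View pics/cmp4.png

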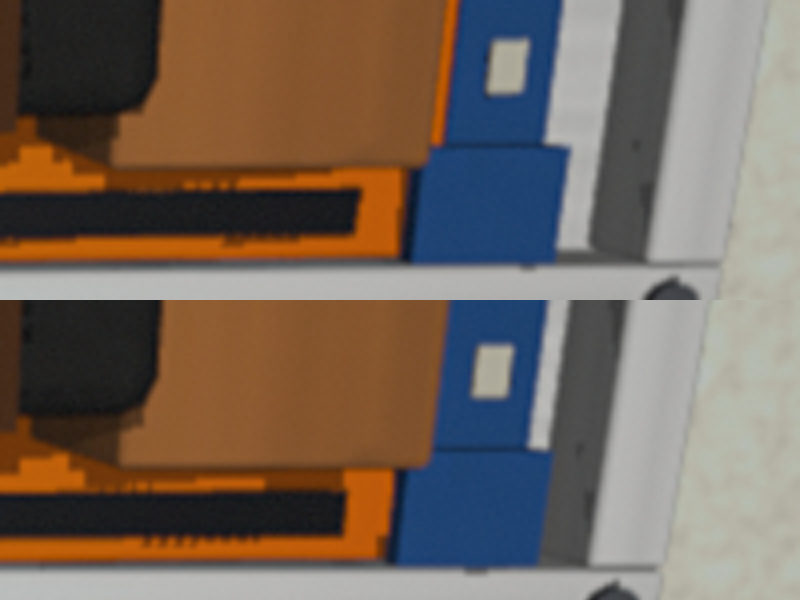

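```bash
python3 - <<'E'
from m import *
for n,c,lo,li in(("w16",(720,264),(556,260),(412,260)),("w18",(663,268),(541,265),(398,265))):
    C=loc(n,*c,.022,380)[1];print(n,C,"out",-(loc(n,*lo,.029,380)[1]-C-75)-47.5,"in",-(loc(n,*li,.029,380)[1]-C-75)-30.5)
# left side
big("w18",220,420,"w18l.png");big("w16",220,420,"w16l.png");big("w14",300,500,"w14b.png")
cv2.imwrite("pics/cmp5.png",np.vstack([cv2.imread(f"pics/{n}")[:280] for n in("w16l.png","w18l.png")]))
E
```

```text
w16 -73.65052916718994 out 2.819578525997649 in 2.560431485018505
w18 -73.89473021249158 out 7.9085533143988584 in 7.518777899007027
```

View pics/cmp5.png

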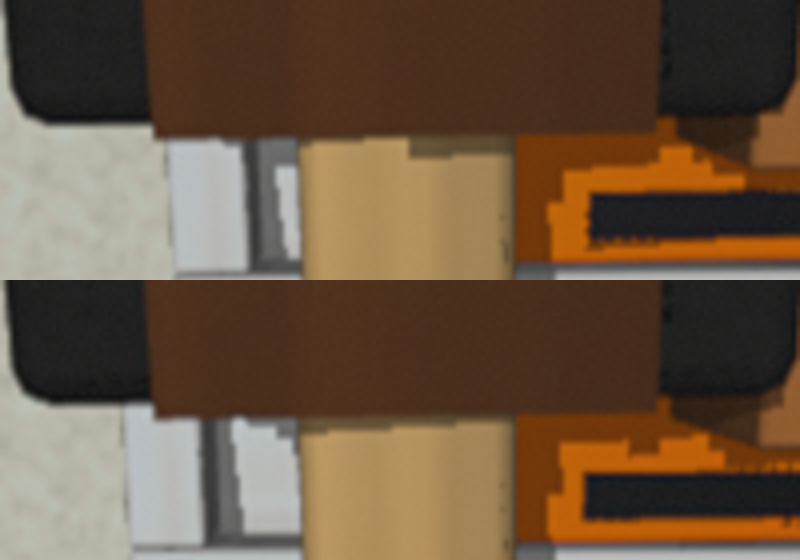

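```bash
python3 - <<'E'
from m import *
def s(n,a,b,xa,xb,cl,xl,cr,xr):
    a=loc(n,*a,.024,xa)[1];b=loc(n,*b,.024,xb)[1];L=loc(n,*cl,.022,xl)[1];R=loc(n,*cr,.022,xr)[1]
    print(n,"slot",a,b,(a+b)/2,"corners",L,R,(L+R)/2,"insert rel",(a+b-L-R)/2, "scale", (L-R)/150)
s("w15",(165,215),(573,215),330,330,(63,272),260,(744-(330-200)*2,0),330) if 0 else None
# w15 right corner from 2x crop
def s2(n,a,b,xa,xb,L,R):
    a=loc(n,*a,.024,xa)[1];b=loc(n,*b,.024,xb)[1];print(n,"insert rel",(a+b)/2-(L+R)/2,b-a,L-R)
s2("w15",(165,215),(573,215),330,330,75.6,-73.53)
C=loc("w18",663,268,.022,380)[1];L=loc("w18",131,265,.022,220)[1]
s2("w18",(583,215),(345,215),220,380,L,C)
C=loc("w16",720,264,.022,380)[1];L=loc("w16",176,270,.022,220)[1]
s2("w16",(590,215),(358,215),220,380,L,C)
# w13: slot in w13b / w13 r
C=loc("w13",540,257,.022,250)[1];L=loc("w13",176,259,.022,50)[1]
s2("w13",(522,205),(121,205),50,250,L,C)
C=loc("w9",512,262,.022,250)[1];L=loc("w9",136,263,.022,50)[1]
s2("w9",(507,205),(110,205),50,250,L,C)
E
```

```text
w15 insert rel 2.0207151511049073 -50.14507114403844 149.13
w18 insert rel -7.657512019258768 -50.07647140293597 149.33234367751226
w16 insert rel -2.5720515498236622 -50.20830126290252 148.98320785215836
w13 insert rel 3.847850045468185 -49.98016265612233 149.17932196446026
w9 insert rel 0.9717294308155449 -50.04992803404201 149.52222012371448
```

step_arm(motion=[0, -0.2, 0, -0.002, 0, 0, -1, 0, -0.2, -1, -0.002, 0, 0, -1, 0, 0, -2, 0, 0.004, 0, -1, 0, 0, -1.5, 0, 0.004, 0, -1, 0, 1.2, 0, 0, 0.003, 0, -1, 0, 2.5, 0, 0, 0, 0, -1, 0, 3, 0, 0, 0, 0, -1, 0, 2, 0, 0, 0, 0, -1, 0, 1, 0, 0, 0, 0, -1, 0, 0, 0, 0, 0, 0, -1])

```text
time: 21.2
tool_pos: [0.5134, -0.0858, 0.2665]
ee_rot: [[0.996, -0.088, 0.022], [-0.088, -0.996, -0.012], [0.023, 0.01, -1.0]]
ft_force: [0.6, 0.6, -1.5]
opening: 0.212
```

```bash
python3 st.py w19.png
```

```text
t 21.2 local mm -76.13 -63.95 z 266.5 F local 0.6 0.7 -1.5 Mz -0.01 head -95.06 [ 0.022 -0.012 -1.   ]
grasp local y -65.43
```

View pics/w19.png

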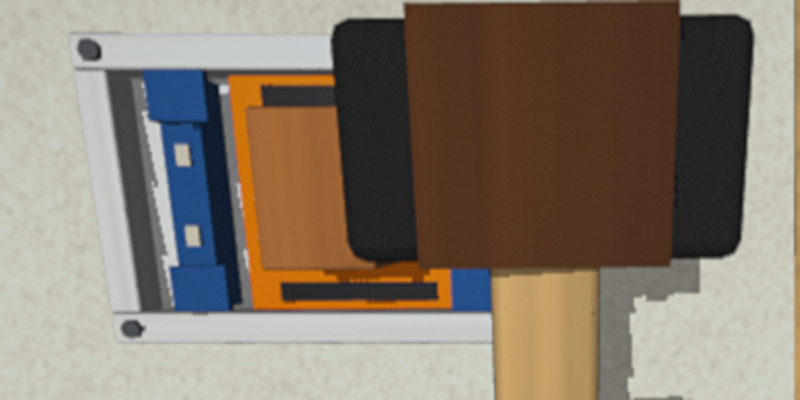

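step_arm(motion=[0.1, 0, 0.5, 0.003, -0.005, 0, -1, 0.1, 0, 1.5, 0.003, -0.006, 0, -1, 0.1, 0, 1.5, 0.003, -0.006, 0, -1, 0, 0, 1, 0.003, -0.004, 0, -1, 0, 0, 0.3, 0, 0, 0, -1, 0, -0.1, 0, 0, 0, 0, -1, 0, -0.15, 0, 0, 0, 0, -1, 0, -0.15, 0, 0, 0, 0, -1, 0, -0.15, 0, 0, 0, 0, -1, 0, -0.1, 0, 0, 0, 0, -1])

```text
time: 22.25
tool_pos: [0.5177, -0.0757, 0.2129]
ee_rot: [[0.996, -0.084, -0.002], [-0.084, -0.996, 0.005], [-0.003, -0.005, -1.0]]
ft_force: [-0.3, -1.8, -3.4]
opening: 0.211
```

```bash
python3 st.py w20.png
```

```text
t 22.25 local mm -72.8 -53.48 z 212.9 F local -0.2 -1.8 -3.4 Mz -0.1 head -94.8 [-0.002  0.005 -1.   ]
grasp local y -52.77
```

View pics/w20.png

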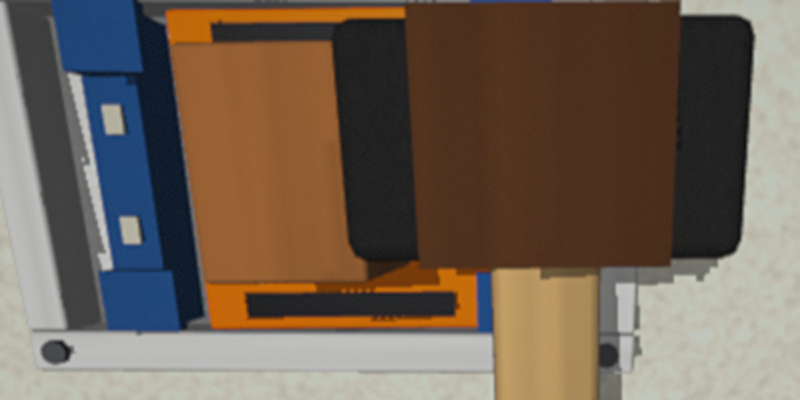

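step_arm(motion=[0, -0.1, -0.1, 0, 0, 0.001, -1, 0, -0.15, -0.1, 0.001, 0, 0.001, -1, 0, -0.15, -0.1, 0.001, 0, 0.001, -1, 0, -0.15, -0.1, 0.001, 0, 0.001, -1, 0, -0.15, 0, 0.001, 0, 0.001, -1, 0, -0.15, 0, 0.001, 0, 0.001, -1, 0, -0.15, 0, 0.001, 0, 0, -1, 0, -0.15, 0, 0.001, 0, 0, -1, 0, -0.15, 0, 0.001, 0, 0, -1, 0, -0.12, 0, 0.001, 0, 0, -1])

```text
time: 23.3
tool_pos: [0.5182, -0.0653, 0.2186]
ee_rot: [[0.996, -0.09, -0.003], [-0.09, -0.996, 0.002], [-0.003, -0.002, -1.0]]
ft_force: [-1.7, -5.8, -2.5]
opening: 0.212
```

```bash
python3 st.py w21.png
```

```text
t 23.3 local mm -73.16 -43.14 z 218.6 F local -1.2 -6.0 -2.5 Mz -0.45 head -95.17 [-0.003  0.002 -1.   ]
grasp local y -42.87
```

View pics/w21.png

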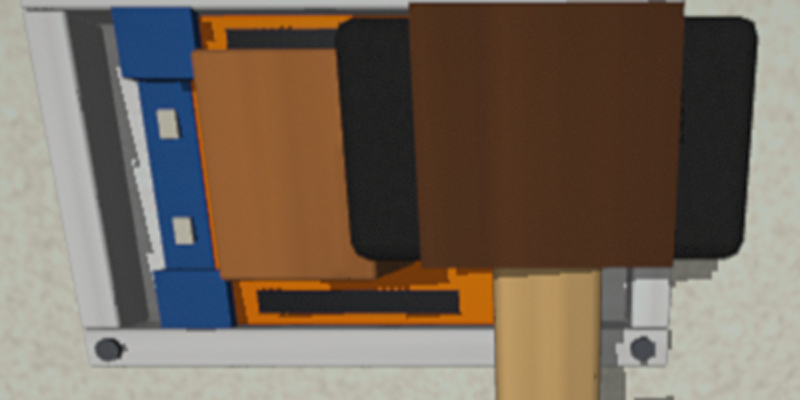

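step_arm(motion=[0, -0.14, 0, 0.003, 0, 0, -1, 0, -0.16, 0, 0.003, 0, 0, -1, 0, -0.18, 0, 0.004, 0, 0, -1, 0, -0.18, 0, 0.004, 0, 0, -1, 0, -0.18, 0, 0.004, 0, 0, -1, 0, -0.18, 0, 0.004, 0, 0, -1, 0, -0.18, 0, 0.004, 0, 0, -1, 0, -0.05, 0, 0.001, 0, 0, -1, 0, 0, 0, 0, 0, 0, -1, 0, 0, 0, 0, 0, 0, -1])

```text
time: 24.35
tool_pos: [0.5186, -0.0626, 0.2198]
ee_rot: [[0.996, -0.092, -0.002], [-0.092, -0.996, 0.006], [-0.003, -0.006, -1.0]]
ft_force: [-1.1, -3.0, -3.1]
opening: 0.213
```

```bash
python3 st.py w22.png
```

```text
t 24.35 local mm -73.08 -40.35 z 219.8 F local -0.8 -3.1 -3.1 Mz -0.21 head -95.27 [-0.002  0.006 -1.   ]
grasp local y -39.41
```

View pics/w22.png

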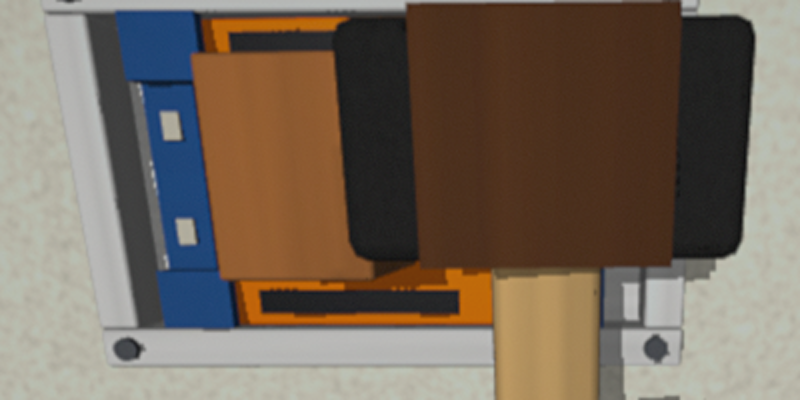

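step_arm(motion=[0, -0.1, 0, 0.001, 0, 0, -1, 0, -0.14, 0, 0.002, 0, 0, -1, 0, -0.17, 0, 0.003, 0, 0, -1, 0, -0.17, 0, 0.003, 0, 0, -1, 0, -0.17, 0, 0.003, 0, 0, -1, 0, -0.17, 0, 0.003, 0, 0, -1, 0, -0.15, 0, 0.002, 0, 0, -1, 0, -0.15, 0, 0.002, 0, 0, -1, 0, -0.15, 0, 0.002, 0, 0, -1, 0, -0.15, 0, 0.002, 0, 0, -1])

```text
time: 25.4
tool_pos: [0.519, -0.0567, 0.2221]
ee_rot: [[0.996, -0.089, -0.002], [-0.089, -0.996, 0.003], [-0.003, -0.003, -1.0]]
ft_force: [-2.7, -8.9, -1.0]
opening: 0.21
```

```bash
python3 st.py w23.png
```

```text
t 25.4 local mm -73.17 -34.5 z 222.1 F local -1.9 -9.1 -1.0 Mz -0.67 head -95.13 [-0.002  0.003 -1.   ]
grasp local y -34.01
```

View pics/w23.png

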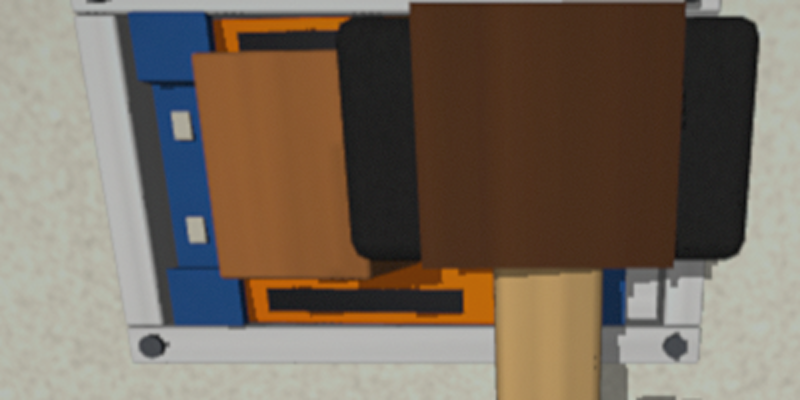

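```bash
python3 - <<'E'
from m import *
big("w23",50,250,"w23b.png");big("w23",250,450,"w23r.png")
cv2.imwrite("pics/cmp6.png",np.vstack([cv2.imread(f"pics/{n}")[:300] for n in("w23b.png","w23r.png")]))
E
```

```text
(no output)
```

View pics/cmp6.png

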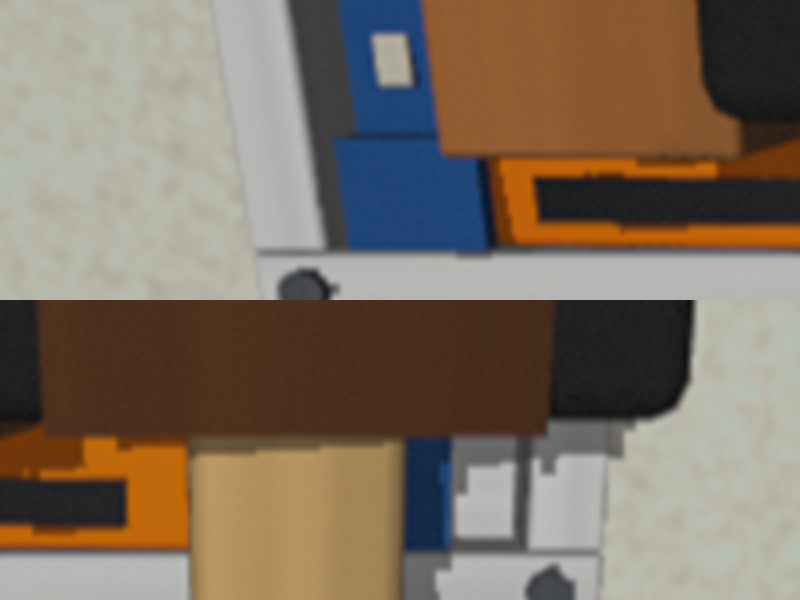

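```bash
python3 - <<'E'
from m import *
n="w23"
L=loc(n,258,250,.022,50)[1];R=loc(n,603,252,.022,250)[1]
a=loc(n,537,200,.024,50)[1];b=loc(n,126,200,.024,250)[1]
m=(L+R)/2
print("insert",(a+b)/2-m,L,R,"lipL in/out",loc(n,482,200,.029,50)[1]-m-30.5,loc(n,342,200,.029,50)[1]-m-47.5,"R out",-(loc(n,448,200,.029,250)[1]-m)-47.5)
E
```

```text
insert 11.803211168620779 74.90374997909477 -74.14227119822453 lipL in/out 10.748317443427922 11.06937478600171 R out 5.867196831657488
```

step_arm(motion=[0, 0.2, 0, 0, 0, 0, -1, 0, 0.2, -1, 0, 0, 0, -1, 0, 0, -2, 0, 0, 0, -1, 0, 0, -1.3, 0, 0, 0, -1, 0, -1.2, 0, 0, 0, 0, -1, 0, -2.5, 0, 0, 0, 0, -1, 0, -3, 0, 0, 0, 0, -1, 0, -2, 0, 0, 0, 0, -1, 0, -1, 0, 0, 0, 0, -1, 0, 0, 0, 0, 0, 0, -1])

```text
time: 26.45
tool_pos: [0.5276, 0.0457, 0.2697]
ee_rot: [[0.996, -0.089, 0.001], [-0.089, -0.996, 0.015], [-0.001, -0.015, -1.0]]
ft_force: [0.0, -0.9, -2.0]
opening: 0.215
```

```bash
python3 st.py w24.png
```

```text
t 26.45 local mm -73.91 68.31 z 269.7 F local 0.1 -0.9 -2.0 Mz -0.02 head -95.13 [ 0.001  0.015 -1.   ]
grasp local y 70.58
```

View pics/r_w24.png

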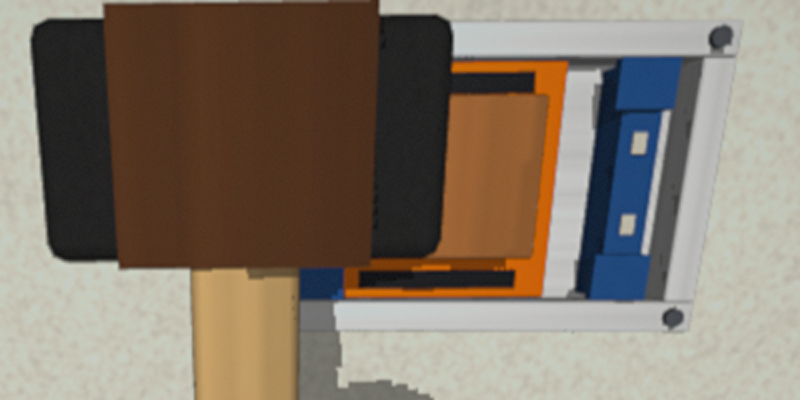

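step_arm(motion=[0, 0, 0.5, -0.004, 0, 0, -1, 0, 0, 1.5, -0.004, 0, 0, -1, 0, 0, 1.5, -0.004, 0, 0, -1, 0, 0, 1, -0.003, 0, 0, -1, 0, 0.1, 0.5, 0, 0, 0, -1, 0, 0.15, 0, 0, 0, 0, -1, 0, 0.15, 0, 0, 0, 0, -1, 0, 0.15, 0, 0, 0, 0, -1, 0, 0.15, 0, 0, 0, 0, -1, 0, 0.15, 0, 0, 0, 0, -1])

```text
time: 27.5
tool_pos: [0.527, 0.0326, 0.2177]
ee_rot: [[0.995, -0.095, -0.0], [-0.095, -0.995, -0.002], [0.0, 0.002, -1.0]]
ft_force: [-1.1, 1.3, -4.3]
opening: 0.211
```

```bash
python3 st.py w25.png
```

```text
t 27.5 local mm -73.28 55.16 z 217.7 F local -1.2 1.2 -4.3 Mz 0.14 head -95.45 [-0.    -0.002 -1.   ]
grasp local y 54.89
```

View pics/r_w25.png

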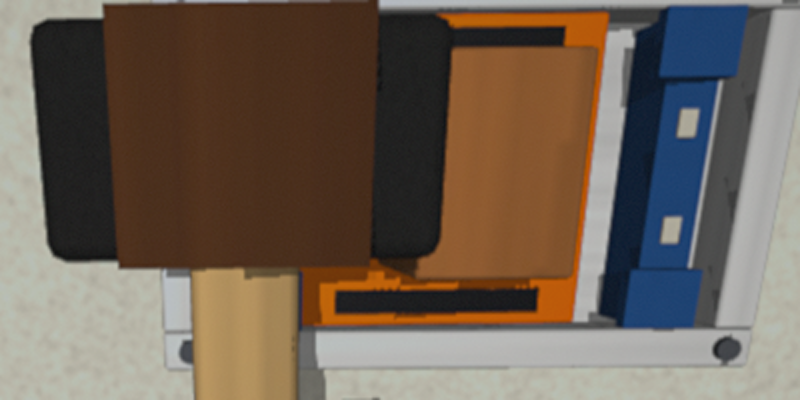

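step_arm(motion=[0, 0.16, 0, 0, 0, -0.001, -1, 0, 0.16, 0, 0, 0, -0.001, -1, 0, 0.16, 0, -0.001, 0, -0.001, -1, 0, 0.16, 0, -0.001, 0, -0.001, -1, 0, 0.16, 0, -0.001, 0, -0.001, -1, 0, 0.16, 0, -0.001, 0, -0.001, -1, 0, 0.16, 0, -0.001, 0, 0, -1, 0, 0.16, 0, -0.001, 0, 0, -1, 0, 0.16, 0, -0.001, 0, 0, -1, 0, 0.15, 0, -0.001, 0, 0, -1])

```text
time: 28.55
tool_pos: [0.5258, 0.0176, 0.2186]
ee_rot: [[0.996, -0.089, 0.001], [-0.089, -0.996, -0.005], [0.002, 0.005, -1.0]]
ft_force: [0.2, 8.3, -1.0]
opening: 0.213
```

```bash
python3 st.py w26.png
```

```text
t 28.55 local mm -73.15 40.16 z 218.6 F local -0.5 8.3 -1.0 Mz 0.54 head -95.1 [ 0.001 -0.005 -1.   ]
grasp local y 39.46
```

View pics/r_w26.png

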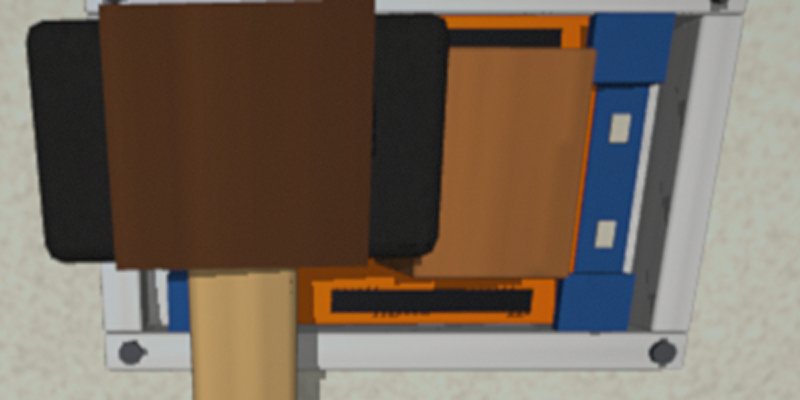

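step_arm(motion=[0, 0.16, 0, -0.003, 0, 0, -1, 0, 0.17, 0, -0.003, 0, 0, -1, 0, 0.17, 0, -0.003, 0, 0, -1, 0, 0.17, 0, -0.003, 0, 0, -1, 0, 0.17, 0, -0.003, 0, 0, -1, 0, 0.17, 0, -0.003, 0, 0, -1, 0, 0.16, 0, -0.003, 0, 0, -1, 0, 0.16, 0, -0.003, 0, 0, -1, 0, 0.16, 0, -0.003, 0, 0, -1, 0, 0.16, 0, -0.003, 0, 0, -1])

```text
time: 29.6
tool_pos: [0.5248, 0.0135, 0.2209]
ee_rot: [[0.996, -0.09, 0.005], [-0.09, -0.996, -0.005], [0.005, 0.004, -1.0]]
ft_force: [0.6, 9.5, -1.1]
opening: 0.216
```

```bash
python3 st.py w27.png
```

```text
t 29.6 local mm -73.73 35.92 z 220.9 F local -0.3 9.5 -1.1 Mz 0.63 head -95.18 [ 0.005 -0.005 -1.   ]
grasp local y 35.23
```

View pics/r_w27.png

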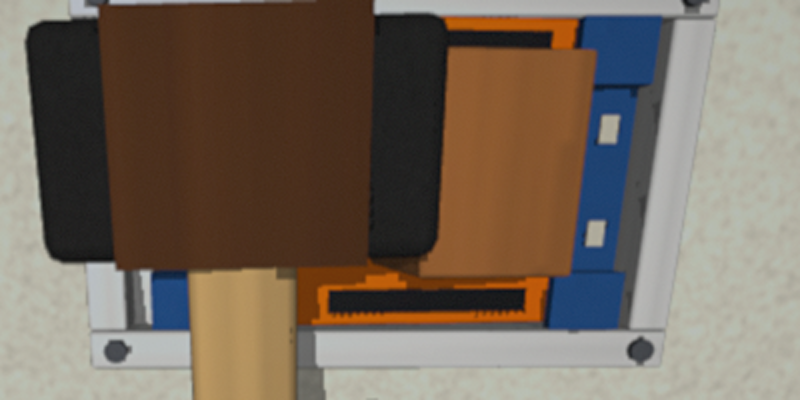

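```bash
python3 - <<'E'
from m import *
big("w27",380,580,"w27b.png");big("w27",220,420,"w27l.png")
cv2.imwrite("pics/cmp7.png",np.vstack([cv2.imread(f"pics/{n}")[:300] for n in("w27b.png","w27l.png")]))
E
```

```text
(no output)
```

View pics/cmp7.png

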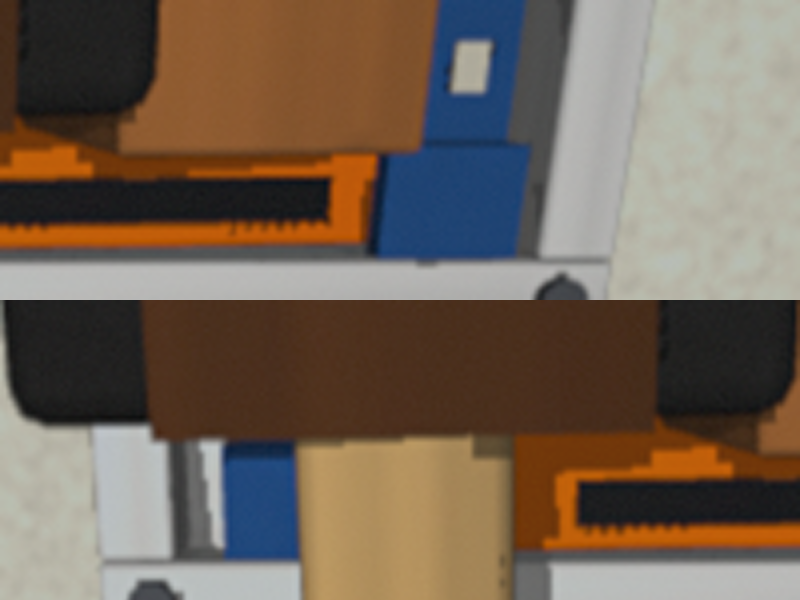

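```bash
python3 - <<'E'
from m import *
n="w27"
R=loc(n,611,261,.022,380)[1];L=loc(n,101,262,.022,220)[1];m=(L+R)/2
print(L,R,m,"L out",loc(n,225,245,.029,220)[1]-m-47.5,"R in/out",-(loc(n,382,245,.029,380)[1]-m)-30.5,-(loc(n,519,245,.029,380)[1]-m)-47.5,"insert",(loc(n,330,200,.024,380)[1]+loc(n,578,203,.024,220)[1])/2-m)
E
```

```text
75.42473836376176 -73.93706105062132 0.7438386565702189 L out 10.075844560537632 R in/out 10.790826583234406 10.849026215521448 insert -11.476804672766528
```

step_arm(motion=[0, -0.2, 0, 0, 0, 0, -1, 0, -0.2, -1, 0, 0, 0, -1, 0, 0, -2.5, 0, 0, 0, -1, 0, 0, -3, 0, 0, 0, -1, -0.5, 1.5, -1, 0, 0, -0.01, -1, -0.9, 3, 0, 0, 0, -0.01, -1, -1, 4, 0, 0, 0, -0.01, -1, -1, 4, 0, 0, 0, -0.01, -1, -1, 4, 0, 0, 0, -0.01, -1, -1, 3, 0, 0, 0, -0.01, -1])

```text
time: 30.65
tool_pos: [0.4593, -0.1795, 0.3087]
ee_rot: [[1.0, -0.02, 0.015], [-0.02, -1.0, -0.018], [0.016, 0.018, -1.0]]
ft_force: [-0.0, 0.4, -1.1]
opening: 0.212
```

```bash
python3 - <<'E'
from cell import robot
from plan import *
s=robot.state();print(s["time"],s["tool_pos"]);plan(s,[.449,-.263,.22],-91.2,7,open_=-1)
E
```

```text
30.65 [ 0.45934558 -0.17950568  0.30870115]
-0.14, 1.17, 1.29, 0.003, -0.002, 0, -1,
-0.14, 1.18, 1.28, 0.002, -0.002, 0, -1,
-0.14, 1.18, 1.28, 0.003, -0.002, 0, -1,
-0.14, 1.18, 1.28, 0.002, -0.002, 0, -1,
-0.13, 1.19, 1.27, 0.003, -0.003, 0, -1,
-0.13, 1.19, 1.27, 0.002, -0.002, 0.001, -1,
-0.13, 1.19, 1.28, 0.003, -0.003, 0, -1,
end [ 0.449 -0.263  0.22 ] resid rot 0.0005523885314089283
```

step_arm(motion=[-0.1, 1.5, 1.3, 0.003, -0.002, 0, -1, -0.1, 1.4, 1.3, 0.002, -0.002, 0, -1, -0.1, 1.2, 1.3, 0.003, -0.002, 0, -1, -0.1, 1, 1.3, 0.002, -0.002, 0, -1, 0, 0.8, 1.2, 0.003, -0.003, 0, -1, 0, 0.5, 1.2, 0.002, -0.002, 0, -1, 0, 0.2, 0.6, 0.003, -0.002, 0, -1, 0, 0, 0, 0, 0, 0, -1, 0, 0, 0, 0, 0, 0, -1, 0, 0, 0, 0, 0, 0, -1])

```text
time: 31.65
tool_pos: [0.4533, -0.2556, 0.2273]
ee_rot: [[1.0, -0.025, 0.003], [-0.025, -1.0, -0.007], [0.003, 0.007, -1.0]]
ft_force: [0.3, -0.0, -2.2]
opening: 0.215
```

```bash
python3 - <<'E'
from cell import robot
from plan import *
s=robot.state();print(s["time"],s["tool_pos"],s["ft_force"]);plan(s,[.449,-.263,.187],-91.2,4,open_=-1)
E
```

```text
31.65 [ 0.4533415  -0.25555858  0.22731106] [ 0.26845955 -0.02353641 -2.18014198]
-0.11, 0.18, 1.01, 0.002, -0.001, -0.001, -1,
-0.11, 0.18, 1.01, 0.002, -0.001, -0.001, -1,
-0.1, 0.19, 1.01, 0.001, -0.001, -0.001, -1,
-0.1, 0.19, 1, 0.002, -0, -0.001, -1,
end [ 0.449 -0.263  0.187] resid rot 0.0002684698294297284
```

step_arm(motion=[-0.1, 0.2, 0.8, 0.002, -0.001, -0.001, -1, -0.1, 0.2, 1, 0.002, -0.001, -0.001, -1, -0.1, 0.2, 0.9, 0.002, -0.001, -0.001, -1, -0.1, 0.1, 0.6, 0.002, 0, -0.001, -1, 0, 0, 0.2, 0, 0, 0, -1, 0, 0, 0.1, 0, 0, 0, -1, 0, 0, 0.1, 0, 0, 0, -1, 0, 0, 0, 0, 0, 0, -1, 0, 0, 0, 0, 0, 0, -1, 0, 0, 0, 0, 0, 0, -1])

```text
time: 32.65
tool_pos: [0.4495, -0.2627, 0.1883]
ee_rot: [[1.0, -0.019, 0.002], [-0.019, -1.0, 0.0], [0.002, -0.0, -1.0]]
ft_force: [0.1, -0.7, -2.4]
opening: 0.216
```

```bash
python3 - <<'E'
from cell import robot
from plan import *
s=robot.state();print(s["time"],s["tool_pos"],s["ft_force"],s["ee_rot"][:,2]);plan(s,[.449,-.263,.185],-91.2,4,open_=-1)
E
```

```text
32.65 [ 0.44947833 -0.26272105  0.18825415] [ 0.13557161 -0.72465918 -2.42413266] [ 2.00346926e-03  4.13868318e-04 -9.99997907e-01]
-0.01, 0.01, 0.08, -0, -0, 0, -1,
-0.01, 0.01, 0.08, -0, -0.001, 0.001, -1,
-0.01, 0, 0.08, -0, -0, 0, -1,
-0.02, 0.01, 0.09, -0, -0.001, 0.001, -1,
end [ 0.449 -0.263  0.185] resid rot 0.0004976572634910815
```

step_arm(motion=[0, 0, 0.1, 0, 0, 0, -1, 0, 0, 0.1, 0, 0, 0, -1, 0, 0, 0.1, 0, 0, 0, -1, 0, 0, 0.05, 0, 0, 0, -1, 0, 0, 0, 0, 0, 0, -0.5, 0, 0, 0, 0, 0, 0, -0.2, 0, 0, 0, 0, 0, 0, 0.2, 0, 0, 0, 0, 0, 0, 0.2, 0, 0, -0.5, 0, 0, 0, 0.2, 0, 0, -2, 0, 0, 0, 0.2], force=40)

```text
time: 33.65
tool_pos: [0.4494, -0.2626, 0.2098]
ee_rot: [[1.0, -0.019, 0.002], [-0.019, -1.0, 0.001], [0.001, -0.001, -1.0]]
ft_force: [0.5, -0.5, -0.1]
opening: 0.602
```

```bash
python3 - <<'E'
from cell import robot
from h import *
from plan import *
s=robot.state();print(s["time"],s["tool_pos"],s["ft_force"],s["opening"])
c=robot.capture("wrist");cv2.imwrite("pics/w30.png",c["pixels"])
E
```

```text
33.65 [ 0.44944065 -0.26263797  0.2097906 ] [ 0.48065826 -0.48220319 -0.10087607] 0.6018138593182418
```

View pics/w30.png

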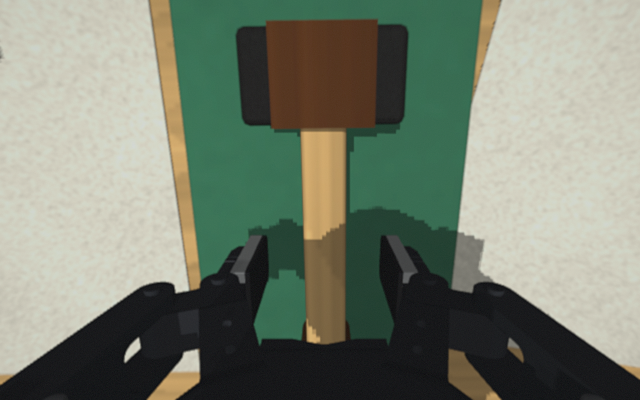

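```bash
python3 - <<'E'
from cell import robot
from plan import *
s=robot.state();plan(s,[.595,-.029,.29],-95.4,9,open_=1)
E
```

```text
1.56, -2.63, -0.85, 0, -0.001, 0.008, 1,
1.54, -2.65, -0.85, 0, -0.001, 0.008, 1,
1.51, -2.66, -0.85, 0, -0.001, 0.008, 1,
1.49, -2.67, -0.85, 0.001, -0.001, 0.009, 1,
1.47, -2.68, -0.85, 0, -0.001, 0.008, 1,
1.45, -2.7, -0.85, 0.001, -0.001, 0.009, 1,
1.42, -2.71, -0.85, 0, -0.001, 0.008, 1,
1.4, -2.72, -0.85, 0.001, -0, 0.009, 1,
1.37, -2.73, -0.85, 0, -0.001, 0.008, 1,
end [ 0.595 -0.029  0.29 ] resid rot 0.0003969635847214233
```

step_arm(motion=[0, 0, -3, 0, 0, 0, 0.2, 0, 0, -3, 0, 0, 0, 0.2, 1, -2, -1.5, 0, 0, 0.008, 1, 2, -3.2, 0, 0, 0, 0.008, 1, 2.2, -3.8, 0, 0, 0, 0.01, 1, 2.2, -3.8, 0, 0, 0, 0.01, 1, 2.1, -3.8, 0, 0, 0, 0.01, 1, 1.8, -3, 0, 0, 0, 0.01, 1, 0.9, -1.6, 0, 0, 0, 0.008, 1, 0, 0, 0, 0, 0, 0, 1])

```text
time: 34.7
tool_pos: [0.5885, -0.0513, 0.2969]
ee_rot: [[0.996, -0.09, 0.022], [-0.09, -0.996, -0.01], [0.022, 0.008, -1.0]]
ft_force: [-0.8, -1.2, -0.6]
opening: 0.999
```

```bash
python3 st.py w31.png; python3 - <<'E'
from cell import robot
from plan import *
from h import *
s=robot.state();print(s["tool_pos"],s["opening"]);plan(s,[.595,-.029,.25],-95.4,4,open_=1)
c=robot.capture("wrist");cv2.imwrite("pics/w31f.png",c["pixels"])
E
```

```text
t 34.7 local mm -4.47 -22.78 z 296.9 F local -0.7 -1.3 -0.6 Mz -0.05 head -95.15 [ 0.022 -0.01  -1.   ]
grasp local y -23.96
[ 0.58783395 -0.052134    0.29680357] 0.99668642518834
0.1, -0.6, 1.17, 0.002, -0.005, 0.001, 1,
0.11, -0.6, 1.17, 0.002, -0.006, 0.001, 1,
0.11, -0.6, 1.17, 0.002, -0.005, 0.001, 1,
0.12, -0.59, 1.16, 0.002, -0.006, 0.001, 1,
end [ 0.595 -0.029  0.25 ] resid rot 0.00038144066747468195
```

View pics/w31f.png

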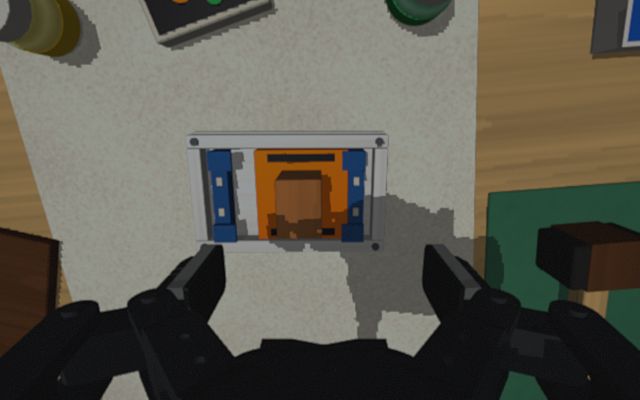

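```bash
python3 - <<'E'
import pickle
from cell import robot
from h import *
c=robot.capture("wrist");pickle.dump(c,open("w31.pkl","wb"));crop(c,180,125,400,260,3.6,"w31c.png")
E
```

```text
(no output)
```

View pics/w31c.png

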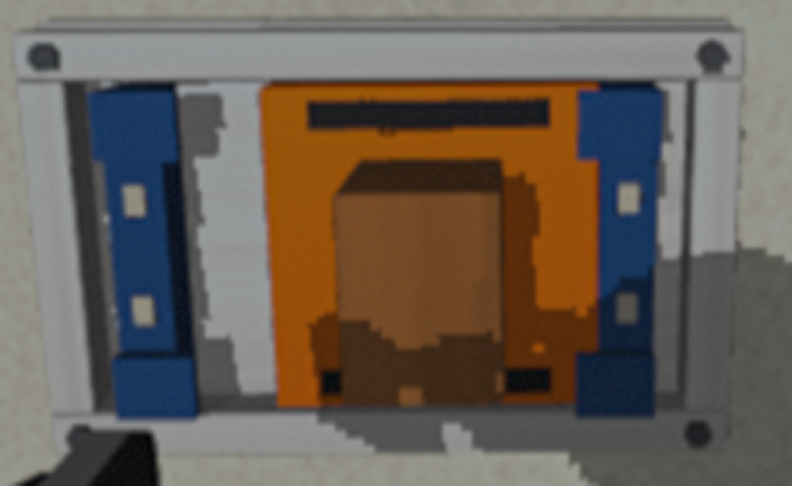

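```bash
python3 - <<'E'
import pickle
from h import *
c=pickle.load(open("w31.pkl","rb"))
def P(u,v,z):
    X=onz(c,180+(u+.5)/3.6-.5,125+(v+.5)/3.6-.5,z)-np.array([.595,-.029,0]);return X[0]*995.9-X[1]*90.6,X[0]*90.6+X[1]*995.9
for n,a in dict(TL=(15,38,.022),TR=(742,36,.022),BLi=(55,412,.022),BRi=(727,412,.022),Llip_top_out=(92,120,.029),Llip_top_in=(178,120,.029),Rin=(580,120,.029),Rout=(661,120,.029),LlipBout=(115,385,.029),RlipBout=(655,385,.029),LlipBin=(195,385,.029),RlipBin=(577,385,.029),slotl=(308,115,.024),slotr=(549,115,.024),boltTL=(44,57,.022),boltTR=(712,57,.022),boltBR=(697,434,.022),boltBL=(78,436,.022)).items(): print(n,np.round(P(*a),1))
E
```

```text
TL [44.5 74.9]
TR [ 44.8 -73.4]
BLi [-36.7  74.4]
BRi [-37.4 -73.8]
Llip_top_out [28.7 58.2]
Llip_top_in [28.7 41. ]
Rin [ 28.5 -40. ]
Rout [ 28.5 -56.4]
LlipBout [-27.9  58.3]
RlipBout [-28.3 -56.8]
LlipBin [-27.9  41.3]
RlipBin [-28.3 -40.1]
slotl [29.  15.6]
slotr [ 28.9 -33.9]
boltTL [40.7 69.3]
boltTR [ 40.5 -67.5]
boltBR [-42.6 -67.4]
boltBL [-42.4  69.9]
```

```bash
python3 - <<'E'
from cell import robot
from plan import *
s=robot.state();print(s["tool_pos"],s["opening"]);plan(s,[.5945,-.028,.22],-95.4,7,open_=1)
E
```

```text
[ 0.58682294 -0.05378128  0.29667523] 0.9990563892999444
0.05, -0.39, 1.09, 0.001, -0.003, 0, 1,
0.06, -0.38, 1.09, 0.001, -0.003, 0, 1,
0.06, -0.38, 1.1, 0.001, -0.003, 0, 1,
0.06, -0.38, 1.09, 0.001, -0.003, 0, 1,
0.07, -0.39, 1.1, 0.002, -0.003, 0.001, 1,
0.07, -0.38, 1.09, 0.001, -0.003, 0, 1,
0.07, -0.38, 1.1, 0.002, -0.002, 0.001, 1,
end [ 0.5945 -0.028   0.22  ] resid rot 0.000505836200966027
```

step_arm(motion=[0.1, -0.7, 0.3, 0.002, -0.004, 0, 1, 0.1, -0.7, 0.8, 0.002, -0.004, 0.001, 1, 0.1, -0.6, 1.2, 0.002, -0.004, 0, 1, 0.1, -0.4, 1.4, 0.001, -0.004, 0.001, 1, 0.1, -0.2, 1.4, 0.001, -0.003, 0, 1, 0, 0, 1.2, 0.001, -0.002, 0.001, 1, 0, 0, 0.6, 0, 0, 0, 1, 0, 0, 0.2, 0, 0, 0, 1, 0, 0, 0, 0, 0, 0, 1, 0, 0, 0, 0, 0, 0, 1])

```text
time: 35.85
tool_pos: [0.5929, -0.0302, 0.2172]
ee_rot: [[0.995, -0.101, -0.008], [-0.101, -0.995, 0.001], [-0.008, -0.0, -1.0]]
ft_force: [0.1, 0.5, 0.0]
opening: 0.999
```

```bash
python3 - <<'E'
from cell import robot
from plan import *
from h import *
s=robot.state();print(s["tool_pos"],s["opening"],s["ee_rot"][:,2],s["ft_force"]);plan(s,[.5945,-.028,.205],-95.4,4,open_=1)
c=robot.capture("wrist");cv2.imwrite("pics/w32.png",c["pixels"])
E
```

```text
[ 0.59286249 -0.03023838  0.21724686] 0.9993358281876209 [-7.70379254e-03  9.73415822e-04 -9.99969852e-01] [0.08313085 0.50030168 0.01267054]
0.04, -0.06, 0.31, -0, 0.002, -0.002, 1,
0.04, -0.06, 0.3, -0, 0.002, -0.002, 1,
0.03, -0.06, 0.31, -0, 0.002, -0.001, 1,
0.04, -0.06, 0.3, -0, 0.002, -0.002, 1,
end [ 0.5945 -0.028   0.205 ] resid rot 0.0003349578776308127
```

View pics/w32.png

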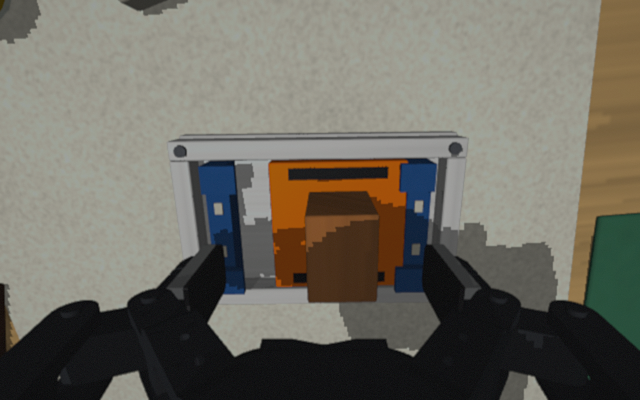

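step_arm(motion=[0.05, -0.1, 0.3, 0, 0.002, -0.004, 1, 0.05, -0.1, 0.4, 0, 0.002, -0.004, 1, 0.05, -0.05, 0.3, 0, 0.002, -0.004, 1, 0, 0, 0.1, 0, 0.001, 0, 1, 0, 0, 0, 0, 0, 0, 0.7, 0, 0, 0, 0, 0, 0, 0.5, 0, 0, 0, 0, 0, 0, 0.3, 0, 0, 0, 0, 0, 0, 0.1, 0, 0, 0, 0, 0, 0, -0.05, 0, 0, 0, 0, 0, 0, -0.15], force=30)

```text
time: 36.9
tool_pos: [0.5955, -0.0292, 0.208]
ee_rot: [[0.996, -0.087, 0.005], [-0.087, -0.996, -0.004], [0.005, 0.003, -1.0]]
ft_force: [-0.7, -2.1, -0.5]
opening: 0.425
```

```bash
python3 - <<'E'
from cell import robot
from plan import *
from h import *
s=robot.state();print(s["time"],s["tool_pos"],s["opening"],s["ee_rot"][:,1:],s["ft_force"])
c=robot.capture("wrist");cv2.imwrite("pics/w33.png",c["pixels"])
E
```

```text
36.9 [ 0.59546643 -0.0291849   0.2079704 ] 0.4252997464396428 [[-0.08687975  0.00467944]
 [-0.99621307 -0.00380208]
 [ 0.0033812  -0.99998182]] [-0.65994891 -2.13006692 -0.45134576]
```

View pics/w33.png

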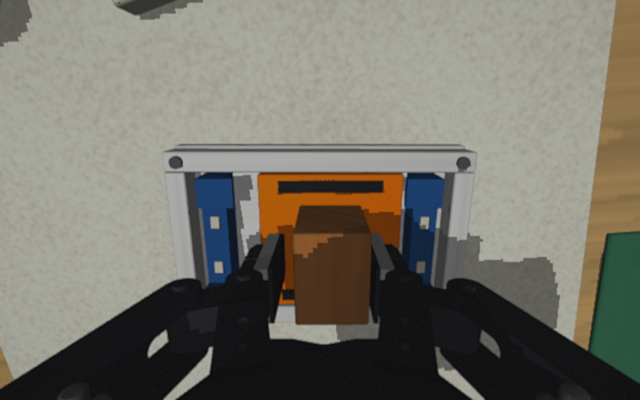

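step_arm(motion=[0, 0, 0, 0, 0, 0, -0.3, 0, 0, 0, 0, 0, 0, -0.4, 0, 0, 0, 0, 0, 0, -1, 0, 0, 0, 0, 0, 0, -1, 0, 0, 0, 0, 0, 0, -1, 0, 0, 0, 0, 0, 0, -1, 0, 0, 0, 0, 0, 0, -1, 0, 0, 0, 0, 0, 0, -1, 0, 0, 0, 0, 0, 0, -1, 0, 0, 0, 0, 0, 0, -1], force=45)

```text
time: 37.95
tool_pos: [0.5956, -0.0294, 0.2083]
ee_rot: [[0.996, -0.087, 0.005], [-0.087, -0.996, -0.004], [0.006, 0.003, -1.0]]
ft_force: [-0.8, -2.3, 1.1]
opening: 0.342
```

```bash
python3 - <<'E'
from cell import robot
from plan import *
from h import *
s=robot.state();print(s["time"],s["tool_pos"],s["opening"],s["ee_rot"][:,1:],s["ft_force"],s["moment"])
c=robot.capture("wrist");cv2.imwrite("pics/w34.png",c["pixels"])
E
```

```text
37.95 [ 0.59561699 -0.02942245  0.20833174] 0.3417257336359607 [[-0.08730196  0.00542474]
 [-0.99617599 -0.00391693]
 [ 0.00342844 -0.99997761]] [-0.77663847 -2.28130519  1.1055738 ] [-0.38073405  0.07455002  0.0283098 ]
```

View pics/w34.png

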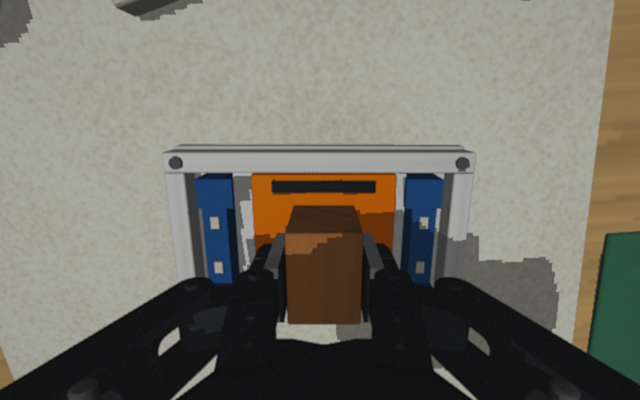

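step_arm(motion=[0, -0.1, 0, 0, 0, 0, -1, 0, -0.1, 0, 0, 0, 0, -1, 0, 0, -0.2, 0, 0, 0, -1, 0, 0, -0.3, 0, 0, 0, -1, 0, 0, -0.4, 0, 0, 0, -1, 0, 0, -0.4, 0, 0, 0, -1, 0, 0, -0.4, 0, 0, 0, -1, 0, 0, -0.5, 0, 0, 0, -1, 0, 0, -0.5, 0, 0, 0, -1, 0, 0, -0.5, 0, 0, 0, -1])

```text
time: 39.0
tool_pos: [0.5942, -0.025, 0.2394]
ee_rot: [[0.996, -0.088, -0.002], [-0.088, -0.996, 0.001], [-0.002, -0.001, -1.0]]
ft_force: [0.5, -0.2, -2.0]
opening: 0.341
```

```bash
python3 - <<'E'
from cell import robot
from plan import *
from h import *
s=robot.state();print(s["time"],s["tool_pos"],s["opening"],s["ee_rot"][:,1:],s["ft_force"],s["moment"])
c=robot.capture("wrist");cv2.imwrite("pics/w35.png",c["pixels"])
E
```

```text
39.0 [ 0.59416171 -0.02504028  0.23940849] 0.3406426809892846 [[-0.08818268 -0.00160458]
 [-0.99610364  0.0013122 ]
 [-0.00116559 -0.99999785]] [ 0.4981256  -0.19550122 -1.95728669] [-0.03071537 -0.00891113 -0.00664893]
```

View pics/w35.png

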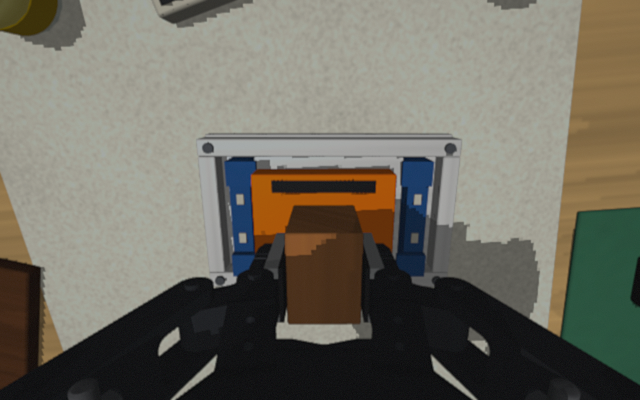

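```bash
python3 - <<'E'
from cell import robot
from plan import *
s=robot.state();s=dict(s);plan(s,[.519,.265,.30],-109.7,9,open_=-1)
E
```

```text
-1.12, -3.14, -0.66, -0, -0, 0.028, -1,
-1.21, -3.1, -0.66, -0, -0, 0.028, -1,
-1.29, -3.07, -0.66, -0, 0, 0.029, -1,
-1.38, -3.03, -0.66, -0, 0, 0.028, -1,
-1.47, -2.99, -0.66, -0, 0, 0.029, -1,
-1.55, -2.95, -0.66, -0, 0, 0.028, -1,
-1.63, -2.9, -0.66, -0, 0, 0.029, -1,
-1.72, -2.86, -0.66, -0, 0, 0.028, -1,
-1.8, -2.8, -0.65, -0.001, 0, 0.029, -1,
end [0.519 0.265 0.3  ] resid rot 0.0003918953726230281
```

step_arm(motion=[0, 0, -1, 0, 0, 0, -1, 0, 0, -1.5, 0, 0, 0, -1, 0, 0, -1.5, 0, 0, 0, -1, -0.4, -1, -0.8, 0, 0, 0.02, -1, -0.8, -2, 0, 0, 0, 0.028, -1, -0.9, -2.5, 0, 0, 0, 0.028, -1, -1, -2.5, 0, 0, 0, 0.028, -1, -1, -2.5, 0, 0, 0, 0.028, -1, -1.1, -2.5, 0, 0, 0, 0.028, -1, -1.2, -2.3, 0, 0, 0, 0.028, -1])

```text
time: 40.05
tool_pos: [0.559, 0.1382, 0.2976]
ee_rot: [[0.958, -0.287, 0.008], [-0.287, -0.958, -0.001], [0.008, -0.002, -1.0]]
ft_force: [0.8, -0.1, -3.3]
opening: 0.341
```

```bash
python3 - <<'E'
from cell import robot
from plan import *
s=robot.state();print(s["time"],s["tool_pos"],s["ee_rot"][:,2],s["opening"]);plan(s,[.519,.273,.29],-109.7,7,open_=-1)
E
```

```text
40.05 [0.55902452 0.13821936 0.29763012] [ 8.18422063e-03 -8.44414019e-04 -9.99966152e-01] 0.34138287936168316
-1.1, -1.68, 0.1, -0, -0.001, 0.008, -1,
-1.11, -1.67, 0.1, -0, -0.001, 0.007, -1,
-1.13, -1.66, 0.11, -0, -0.001, 0.008, -1,
-1.14, -1.66, 0.11, -0, -0.001, 0.007, -1,
-1.15, -1.65, 0.11, -0.001, -0.001, 0.008, -1,
-1.16, -1.64, 0.1, -0, -0.002, 0.007, -1,
-1.18, -1.62, 0.11, -0.001, -0.001, 0.008, -1,
end [0.519 0.273 0.29 ] resid rot 0.00030245763139481524
```

step_arm(motion=[-1.3, -2, 0, 0, 0, 0.01, -1, -1.3, -1.8, 0, 0, 0, 0.01, -1, -1.2, -1.6, 0, 0, -0.001, 0.006, -1, -1.1, -1.4, 0, 0, -0.001, 0.006, -1, -0.8, -1.1, 0, 0, -0.002, 0.003, -1, -0.5, -0.8, 0, 0, -0.001, 0, -1, -0.3, -0.5, 0, 0, -0.001, 0, -1, -0.1, -0.2, 0, 0, 0, 0, -1, 0, 0, 0, 0, 0, 0, -1, 0, 0, 0, 0, 0, 0, -1])

```text
time: 41.05
tool_pos: [0.5225, 0.2549, 0.3019]
ee_rot: [[0.948, -0.319, 0.006], [-0.319, -0.948, 0.002], [0.005, -0.004, -1.0]]
ft_force: [-0.0, -0.1, -3.6]
opening: 0.341
```

```bash
python3 - <<'E'
from cell import robot
from plan import *
from h import *
import pickle
s=robot.state();print(s["time"],s["tool_pos"],s["ee_rot"][:,2],s["opening"]);plan(s,[.519,.273,.24],-109.7,5,open_=-1)
c=robot.capture("wrist");cv2.imwrite("pics/w36.png",c["pixels"]);pickle.dump(c,open("w36.pkl","wb"))
c=robot.capture("scene");crop(c,250,90,410,210,5,"s36.png")
E
```

```text
41.05 [0.52251061 0.25488114 0.30192053] [ 0.00609499  0.00207591 -0.99997927] 0.3411347530158956
-0.19, -0.32, 1.24, -0.001, -0.001, 0.004, -1,
-0.19, -0.32, 1.24, -0.001, -0.001, 0.004, -1,
-0.19, -0.31, 1.24, -0.001, -0.001, 0.004, -1,
-0.19, -0.32, 1.24, -0, -0.001, 0.004, -1,
-0.18, -0.31, 1.23, -0.001, -0.001, 0.003, -1,
end [0.519  0.2729 0.24  ] resid rot 0.0003100673525986745
```

View pics/w36.png

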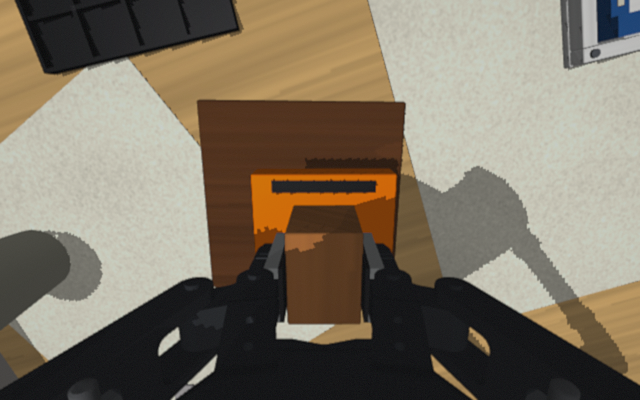

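View pics/s36.png

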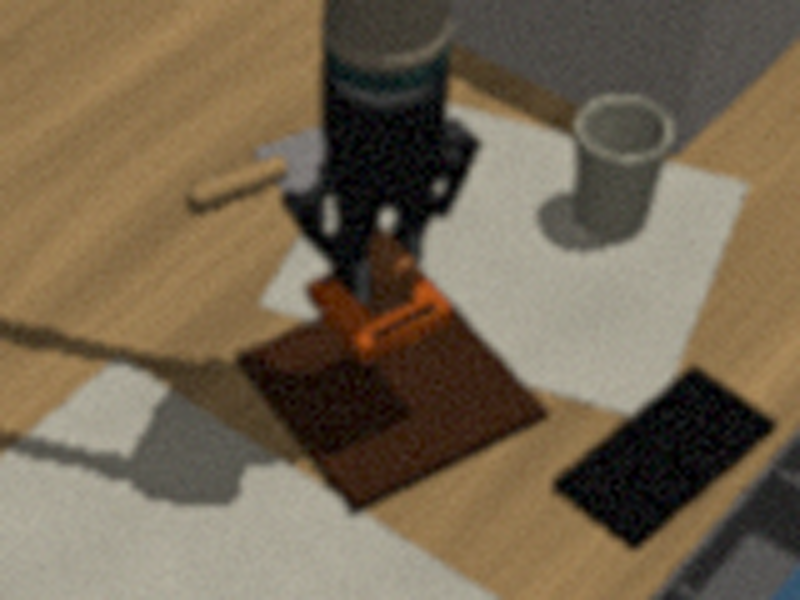

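```bash
python3 - <<'E'
from h import *
import pickle
c=pickle.load(open("w36.pkl","rb"))
a=onz(c,197.5,100,.012);b=onz(c,405.5,102,.012);y=(a-b)/np.linalg.norm(a-b);print(a,b,np.linalg.norm(a-b),np.degrees(np.arctan2(-y[0],y[1])))
x=np.array([y[1],-y[0],0]);print("c",(a+b)/2-.08*x)
E
```

```text
[0.62048202 0.32358835 0.012     ] [0.56877192 0.17432073 0.012     ] 0.15797074517734974 -19.107386816812177
c [0.51903443 0.27514171 0.012     ]
```

step_arm(motion=[-0.2, -0.3, 0.8, -0.001, -0.001, 0.004, -1, -0.2, -0.4, 1.2, -0.001, -0.001, 0.004, -1, -0.2, -0.4, 1.3, -0.001, -0.001, 0.004, -1, -0.2, -0.4, 1.3, 0, -0.001, 0.004, -1, -0.1, -0.3, 1.2, 0, -0.001, 0.003, -1, 0, -0.1, 0.9, 0, 0, 0, -1, 0, 0, 0.6, 0, 0, 0, -1, 0, 0, 0.2, 0, 0, 0, -1, 0, 0, 0, 0, 0, 0, -1, 0, 0, 0, 0, 0, 0, -1])

```text
time: 42.15
tool_pos: [0.5202, 0.2768, 0.2181]
ee_rot: [[0.941, -0.34, -0.004], [-0.34, -0.941, -0.001], [-0.003, 0.002, -1.0]]
ft_force: [-0.2, 1.3, -3.1]
opening: 0.345
```

```bash
python3 - <<'E'
from cell import robot
from plan import *
s=robot.state();print(s["time"],s["tool_pos"],s["ee_rot"][:,2],s["ft_force"]);plan(s,[.520,.274,.214],-109.5,5,open_=-1)
E
```

```text
42.15 [0.52021885 0.2767528  0.21805566] [-3.59834129e-03 -8.50475616e-04 -9.99993164e-01] [-0.21499085  1.31759063 -3.07517417]
0.01, 0.05, 0.08, 0, 0.001, -0.001, -1,
0.02, 0.05, 0.08, 0.001, 0.001, -0.001, -1,
0.01, 0.06, 0.08, 0, 0, -0.001, -1,
0.02, 0.05, 0.08, 0.001, 0.001, -0.002, -1,
0.01, 0.06, 0.09, 0, 0, -0.001, -1,
end [0.52  0.274 0.214] resid rot 0.0002605834999928419
```

step_arm(motion=[0, 0.1, 0.05, 0, 0.001, -0.001, -1, 0, 0.1, 0.07, 0, 0.001, -0.001, -1, 0, 0.05, 0.07, 0, 0.001, -0.001, -1, 0, 0, 0.06, 0, 0, 0, -1, 0, 0, 0.06, 0, 0, 0, -1, 0, 0, 0.06, 0, 0, 0, -1, 0, 0, 0.05, 0, 0, 0, -1, 0, 0, 0.05, 0, 0, 0, -1, 0, 0, 0.04, 0, 0, 0, -1, 0, 0, 0.03, 0, 0, 0, -1])

```text
time: 43.15
tool_pos: [0.52, 0.2741, 0.2144]
ee_rot: [[0.941, -0.337, 0.004], [-0.337, -0.941, -0.0], [0.004, -0.001, -1.0]]
ft_force: [-0.7, -0.2, -3.4]
opening: 0.343
```

```bash
python3 - <<'E'
from cell import robot
from plan import *
from h import *
s=robot.state();print(s["time"],s["tool_pos"],s["ee_rot"][:,2],s["ft_force"])
c=robot.capture("scene");crop(c,250,90,410,210,5,"s37.png")
E
```

```text
43.15 [0.5200255  0.27407012 0.21438447] [ 3.57504342e-03 -4.58428869e-04 -9.99993504e-01] [-0.66536718 -0.16561473 -3.35752861]
```

View pics/s37.png

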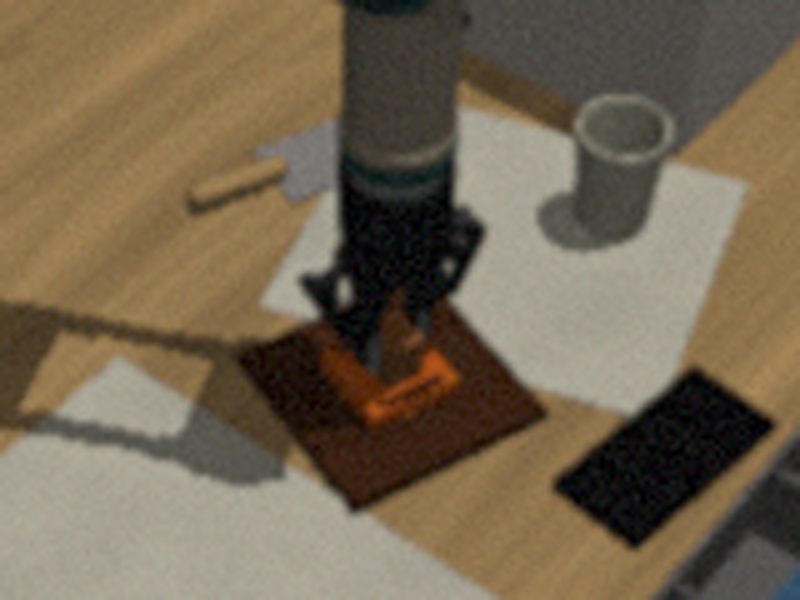

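Still about 2 mm above the board; lower on slowly and watch for the force to drop.

step_arm(motion=[0, 0, 0.06, 0, 0, 0, -1, 0, 0, 0.06, 0, 0, 0, -1, 0, 0, 0.06, 0, 0, 0, -1, 0, 0, 0.06, 0, 0, 0, -1, 0, 0, 0.06, 0, 0, 0, -1, 0, 0, 0.05, 0, 0, 0, -1, 0, 0, 0.05, 0, 0, 0, -1, 0, 0, 0.04, 0, 0, 0, -1, 0, 0, 0.03, 0, 0, 0, -1, 0, 0, 0, 0, 0, 0, -1])

```text
time: 44.2
tool_pos: [0.5198, 0.2741, 0.2124]
ee_rot: [[0.942, -0.337, 0.005], [-0.337, -0.942, -0.0], [0.005, -0.001, -1.0]]
ft_force: [-1.0, -0.5, 2.4]
opening: 0.343
```

```bash
python3 - <<'E'
from cell import robot
s=robot.state();print(s["time"],s["tool_pos"],s["ee_rot"][:,2],s["ft_force"])
E
```

```text
44.2 [0.51977819 0.27411859 0.21242387] [ 4.87289405e-03 -2.59482758e-04 -9.99988094e-01] [-1.0020448  -0.51285217  2.41752224]
```

step_arm(motion=[0, 0, 0, 0, 0, 0, -0.3, 0, 0, 0, 0, 0, 0, -0.2, 0, 0, 0, 0, 0, 0, 0, 0, 0, 0, 0, 0, 0, 0.3, 0, 0, 0, 0, 0, 0, 0.6, 0, 0, 0, 0, 0, 0, 0.6, 0, 0, -0.5, 0, 0, 0, 0.6, 0, 0, -1.5, 0, 0, 0, 0.6, 0, 0, -3, 0, 0, 0, 0.6, 0, 0, -3, 0, 0, 0, 0.6])

```text
time: 45.2
tool_pos: [0.5191, 0.2738, 0.2895]
ee_rot: [[0.941, -0.337, -0.003], [-0.337, -0.941, -0.003], [-0.002, 0.003, -1.0]]
ft_force: [1.0, 0.1, -0.2]
opening: 0.798
```

step_arm(motion=[0, 0, -3, 0, 0, 0, 0.6, -1, 0, -3, 0, 0, 0, 0.6, -2, 0, -2, 0, 0, 0, 0.6, -3, 0, 0, 0, 0, 0, 0.6, -3, 0, 0, 0, 0, 0, 0.6, -2, 0, 0, 0, 0, 0, 0.6, -1, 0, 0, 0, 0, 0, 0.6, 0, 0, 0, 0, 0, 0, 0.6, 0, 0, 0, 0, 0, 0, 0.6, 0, 0, 0, 0, 0, 0, 0.6])

```text
time: 46.2
tool_pos: [0.4049, 0.3153, 0.3819]
ee_rot: [[0.941, -0.339, 0.015], [-0.339, -0.941, 0.005], [0.013, -0.01, -1.0]]
ft_force: [0.4, -0.6, 0.2]
opening: 0.8
```

```bash
python3 - <<'E'
from cell import robot
from h import *
s=robot.state();print(s["time"],s["tool_pos"],s["ft_force"])
for n in("scene","top","wrist"):
    c=robot.capture(n);cv2.imwrite(f"pics/z_{n}.png",c["pixels"])
    if n=="scene": crop(c,150,90,410,310,3,"zs.png")
    if n=="top": crop(c,220,150,480,290,3,"zt.png")
E
```

```text
46.2 [0.40494068 0.31531947 0.38192403] [ 0.38312428 -0.55148421  0.20172927]
```

View pics/zs.png

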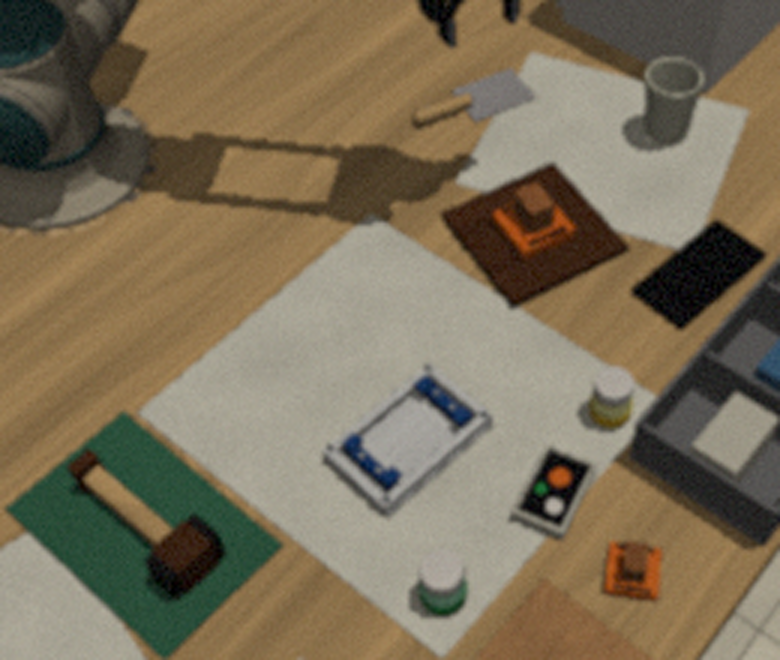

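View pics/zt.png

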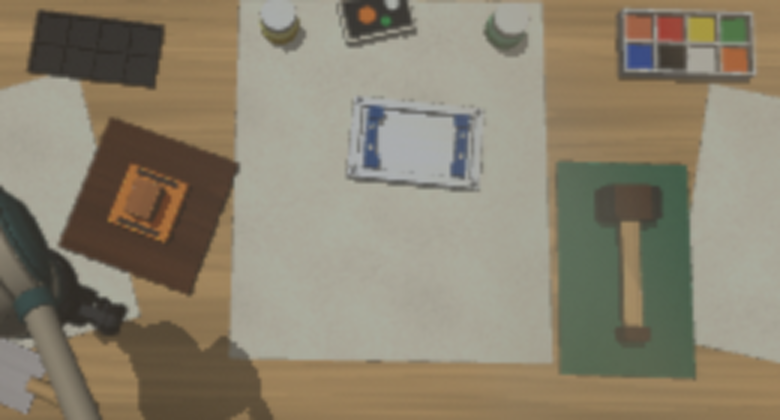

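View pics/z_wrist.png

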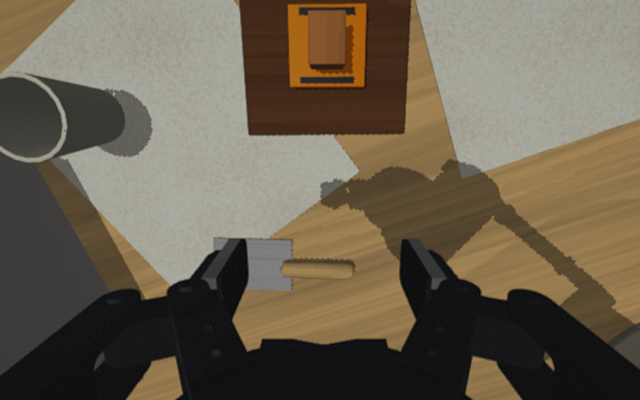

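```bash
python3 -c "
from cell import robot
print(robot.hand_in())"
```

```text
the job is handed in; nothing more can be done
None
```

I finished every step and handed the job in at about 46 s. The one doubt is that the 4 mm lead limit between the cheeks may have been slightly broken once.

**What I did:**
- **Tapping:** I pushed the block with the mallet in slow, light strokes, in the order left cheek, right, left (in two strokes), right. The wrist force readings at the ends of strokes were about 9.5 N at most. I did not record the peaks in between.
- **Mallet:** I laid it back flat in the middle of the green mat.
- **Insert:** I closed the gripper on the block at the mould's middle and lifted it straight out. I lowered it slowly onto the middle of the dark board until light contact, then released it.

**Last checks:**
- **Cheeks:** My last view before the lift put the left cheek at about 9.6 mm and the right at about 10.2 mm. That means both are out (past 8 mm) and at or very near the 10 mm stops.
- **Final pictures:** They show the insert upright and centred on the board, the mallet flat and centred on the mat, and the mould empty. The other objects appear where they were, and the gripper is clear of everything.

**Uncertain:** After the first stroke on the right cheek, the right cheek led the left by about 3.8 to 4.0 mm. The views disagreed by up to 1 mm, and some readings gave as much as 4.4 mm, so I can't rule out that the lead briefly passed 4 mm.

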